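Pin a stop bracket to its jig with a thumbscrew

ROBOT

A 6-joint arm with a two-finger parallel gripper is mounted at the origin on a cart in front of the work surface, level with it; the furniture and walls round the work are solid. World frame = base frame: x ahead of the robot, y to its left, z up, the work surface at z = 0. Lengths are in mm, angles in degrees, forces in N, time in s.
With the tool pointing down it reaches from about 300 to 850 mm from the base axis. Payload 4.2 kg.
Tool frame: the origin (TCP) lies at the very end of the fingers, on their centre line; the grasp point (between the pads) lies 19 mm behind it; z points along the fingers, y is the direction in which the jaws open and shut (so a half turn about z gives the same grasp; the last joint's range is limited). The gripper opens to 91 mm and grips with 3 to 60 N. Pads are 32 mm wide; open, the fingers measure 118 mm over their backs; the gripper's body (76 mm by 178 mm) begins 60 mm behind the grasp point.
Start: joints at [-75.516, 18.312, 89.639, -0, 72.044, -1.146], TCP at [154.924, -553.752, 213.976] pointing down, gripper open.
Joint ranges: [-177.97, 177.97], [-48.28, 115.42], [12.27, 149.76], [-77.06, 257.06], [2.81, 150.46], [-146.56, 146.56]. Speed limits (degrees/s): [147.25, 147.25, 180, 180, 180, 180].

INTERFACE

Orientations are given as [roll, pitch, yaw] about the fixed x, y, z axes, in that order (R = Rz(yaw) Ry(pitch) Rx(roll)).
In Python, from workcell import telemetry, grab_frame, job gives the robot as it stands.
- The arm moves only by the tool drive_tool, never from a script. Its argument "moves" is a list of rows, each an object of numbers: "claw": the closure, from -1 (fully open) to 1 (shut); "dx", "dy", "dz": the shift along the tool's x, y, z in units of 20 mm (1.0 is 20 mm); "yaw": the turn about the tool's z in units of 0.15 rad (1.0 is 0.15 rad). In form: [{"claw": .., "dx": .., "dy": .., "dz": .., "yaw": ..}, ...]. A call has 1 to 5 rows; each row shifts and turns the pose as measured when the row begins, along the tool's axes as they then stand; what a row does not reach is not made up. A row lasts 1/8 s, in which the tool goes at most 62.5 mm and 10.7 degrees, less where a joint would pass 70% of its speed; a pose out of reach is approached as far as the arm can. A call with a number of a shift or a turn outside -1 to 1 is refused whole. A call with a gripper value outside its range is refused whole. The fingers move at their own pace and stop on an object; "grip_force" is the grip in N (left out, the last holds). Time passes only in rows, so rows that do not move let the fingers close. It gives the time, the measured TCP pose, the force and the opening at its end, in the units of the state.
- telemetry.state(): the state, without advancing time (a new reading comes with each control period).
- grab_frame(name): name is "scene" or "top" or "wrist"; returns a dict with "color" (400x640x3 uint8, blue, green, red), "vertical_fov" (degrees; the focal length in pixels is half the picture's height over the tangent of half this angle, whatever the lens; pixels are square), "cx", "cy" (the principal point, pixels), "dist" ([k1, k2, p1, p2, k3] as OpenCV has them; the pictures are not rectified), "pose" (4x4, takes a point from camera to world coordinates). Camera axes: x right, y down, z forward; pixel columns grow to the right and rows downward; lengths in mm; the calibration is good to about 2 mm. A picture is of the moment at which its call begins. There is no depth.
- job.job_done(): hands the job in, once; it reports no verdict.
The state is a dict: "time_s": time; "qpos": joint angles; "qvel": joint speeds; "effort": joint torques, N m; "ee_pos": TCP position; "ee_rot": TCP orientation; "force": force on the tool from outside, world axes, zero at the start; "torque": the same for the moment, N m; "gripper_width": finger opening in mm.
Only numpy, scipy, OpenCV 4.12 (cv2) and the standard library are available. Lean on these libraries where they do the work, as an engineer would, in place of code of your own. Each camera call takes 0.05 s, during which the arm holds its last target.

TASK

Fasten the stop bracket to the jig: using the small tab, tip only its front edge up onto the step between the guide rails and let it rest there, then let the tab be and push the bracket along the rails by its upright plate until its hole lies over the jig's hole. Fetch the thumbscrew with the flat paddle head from the rack and put it down through both holes until its collar sits on the bracket, and let go. Leave the round-knob screw in the rack and the bottle, jar and clock standing where they are.

Things in the scene. Friction and masses are not known exactly. Their poses are not given: they have to be found in the camera images.
- jig: Fixed jig, 330 x 104 x 36 mm; origin at the centre of its underside, +x along its rails, the way the bracket must travel, z up. Two steel guide rails, 84 mm apart inside, 10 mm thick, tops 36 mm above the table; lane ends open. Lane floor for x < 0: plywood, 12 mm above the table; for x > 0: aluminium plate, 22 mm above the table, to x = +165 mm
- jig_step (a point): Middle of the top edge of the vertical 10 mm step between lane floor and plate, at x = 0 of the jig, 22 mm above the table; axes as the jig's
- jig_hole (a point): Centre of the top mouth of the jig's through hole (13.5 mm across, 22 mm deep), in the plate's top face on the centre line, 85 mm past the step; axes as the jig's
- stop_front (a point): Grey stop bracket (loose, about 0.64 kg, 0.5 to 0.8): middle of the lower front edge of its foot plate (the edge that faces the step). Bracket axes: x forward towards the step, z up. Foot plate 120 (x) x 80 (y) x 8 mm thick, about 2 mm play to each rail. It starts on the low lane floor between the rails with this edge 10 to 35 mm before the step
- stop_rear (a point): Middle of the lower rear edge of the bracket's foot, 120 mm behind stop_front
- stop_hole (a point): Centre of the top mouth of the through hole in the bracket's foot, 14 mm across, 62 mm behind the front edge, 8 mm above the foot's underside; axes as the bracket's
- stop_plate (a point): Centre of the rear face of the bracket's upright plate (8 mm thick, 76 mm wide, standing 42 mm above the foot's top at its rear edge; this face is in line with the foot's rear edge, this point 29 mm above the foot's underside)
- tab_grip (a point): Point at which to pinch the bracket's front tab: tab 14 mm (x) x 24 mm (y) x 36 mm tall, standing on the foot's top with its front face 2 mm behind the front edge; this point is on the tab's axis, 24 mm above the foot's top, 9 mm behind the front edge
- tab: The same tab as a part of the bracket; origin at the centre of its underside, on the foot's top
- screw_grip (a point): Thumbscrew with a flat paddle head, in one of the two holes of a wooden rack (150 x 46 x 36 mm, fixed, holes 90 mm apart): centre of the paddle where it is pinched. Paddle 26 mm wide (its x), 10 mm thick (its y), its top 13 mm above this point. z up
- screw_collar (a point): Centre of the underside of the thumbscrew's round collar (26 mm across, 5 mm thick), 26 mm below screw_grip; the shank, 10 mm across, begins here
- screw_tip (a point): Lower end of the thumbscrew's shank, 27 mm below the collar's underside; the last 9 mm taper to 5 mm across, so that it draws the holes together
- knob_screw: Other screw, with a round knob 32 mm across, 28 mm tall, in the rack's other hole; too short; leave it. Origin at the underside of its 18 mm wide neck, on the rack's top
- glue: White glue bottle, 45 mm across, 131 mm tall, standing beside the jig; origin at the centre of its underside
- jar: White open jar, 52 mm across, 58 mm tall, standing near the jig on the robot's side; origin at the centre of its underside
- clock: White twin-bell alarm clock, 64 x 105 x 153 mm, standing behind and right of the jig; origin at the centre of its underside
Things that resemble listed ones, but are neither listed nor needed, are in the scene too. What is shaped like the part that bears stop_front but brown is not meant.

How it is judged:
By the outcome, as a careful person would: the job done as asked, in the order asked, and still so for the second after the job is handed in, with the robot touching nothing.
It also fails if it takes over 72 s, if anything falls off the work surface, if the arm or the gripper's body presses on something with over 40 N, if the wrist force passes 120 N, or if a joint passes its speed limit or range.

## Working session

There is one attempt and no reset: what is moved stays moved. The work goes in short steps, Python scripts to look and compute and a tool call to move; the robot and the scene stay as the last step left them, time stands still between calls to the robot, and variables do not carry over. Pictures are saved under pics/ and viewed, and the job is handed in when it is done.

Besides the shell and the picture viewer there is one more tool, called after "Request:" as name(argument=value, ...) on one line, values as JSON. drive_tool: Moves the arm, as the interface text tells. Its arguments: {"type":"object","properties":{"moves":{"type":"array"},"grip_force":{"type":"number"}},"required":["moves"]}

```bash
ls; mkdir -p pics
cat > h.py <<'E'
import numpy as np, cv2, math
from workcell import telemetry, grab_frame, job
def K(f):
    F=200/math.tan(math.radians(f["vertical_fov"])/2)
    return np.array([[F,0,f["cx"]],[0,F,f["cy"]],[0,0,1.]])
def ray(f,px):
    u=cv2.undistortPoints(np.array([[px]],float),K(f),np.array(f["dist"],float))[0,0]
    P=np.array(f["pose"]); d=P[:3,:3]@np.array([u[0],u[1],1.]); return P[:3,3],d/np.linalg.norm(d)
def onz(f,px,z):
    o,d=ray(f,px); return o+d*(z-o[2])/d[2]
def proj(f,p):
    P=np.linalg.inv(np.array(f["pose"])); R=P[:3,:3]
    r,_=cv2.projectPoints(np.array([p],float).reshape(-1,3),cv2.Rodrigues(R)[0],P[:3,3],K(f),np.array(f["dist"],float)); return r[:,0]
def tri(fa,pa,fb,pb):
    o1,d1=ray(fa,pa);o2,d2=ray(fb,pb)
    A=np.stack([d1,-d2],1);s=np.linalg.lstsq(A,o2-o1,rcond=None)[0]
    a=o1+s[0]*d1;b=o2+s[1]*d2; return (a+b)/2,np.linalg.norm(a-b)
def save(f,n): cv2.imwrite("pics/"+n,f["color"])
def crop(f,n,x0,y0,x1,y1,k): cv2.imwrite("pics/"+n,cv2.resize(f["color"][y0:y1,x0:x1],None,fx=k,fy=k,interpolation=cv2.INTER_CUBIC))
import pickle
def keep(f,n): pickle.dump(f,open(n,"wb"))
def load(n): return pickle.load(open(n,"rb"))
E
python3 - <<'E'
from h import *
np.set_printoptions(suppress=True,precision=3)
for n in ["scene","top","wrist"]:
    f=grab_frame(n); save(f,n+"0.png"); keep(f,n+"0.pkl"); print(n,f["vertical_fov"],f["cx"],f["cy"],f["dist"],np.array(f["pose"]))
print(telemetry.state())
E
```

```text
pics
scene 55.736215719850385 314.0184239715301 196.9680415088825 [0.024 0.    0.    0.    0.   ] [[   0.893    0.299   -0.335  864.59 ]
 [   0.449   -0.623    0.641 -612.114]
 [  -0.017   -0.723   -0.691  659.989]
 [   0.       0.       0.       1.   ]]
top 47.03490654514257 321.5178874241187 203.40993561461877 [-0.048  0.     0.     0.     0.   ] [[   0.02    -0.983    0.18   347.96 ]
 [  -1.      -0.021   -0.005  -65.692]
 [   0.009   -0.18    -0.984 1206.32 ]
 [   0.       0.       0.       1.   ]]
wrist 70.72331463710191 318.85512623508265 204.79891372946597 [-0.034  0.     0.     0.     0.   ] [[   0.269   -0.925   -0.268  230.115]
 [  -0.963   -0.259   -0.073 -532.722]
 [  -0.002    0.278   -0.961  383.572]
 [   0.       0.       0.       1.   ]]
{'time_s': 0.15, 'qpos': array([-75.515,  18.341,  89.689,  -0.   ,  72.042,  -1.146]), 'qvel': array([ 0.12 , -0.03 , -0.168,  0.011, -0.028,  0.069]), 'effort': array([  0.   , -41.277, -23.216,   0.073,   0.043,  -0.   ]), 'ee_pos': array([ 154.834, -553.385,  213.343]), 'ee_rot': array([-179.927,   -0.001,   15.631]), 'force': array([ 0.986,  0.529, -0.302]), 'torque': array([ 0.018,  0.027, -0.045]), 'gripper_width': 91.13659452740171}
```

View pics/scene0.png

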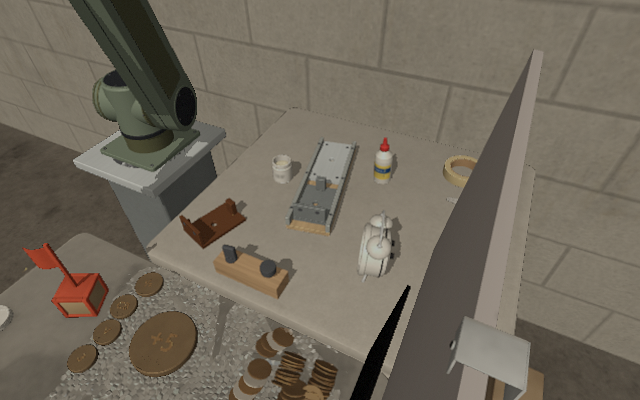

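View pics/top0.png

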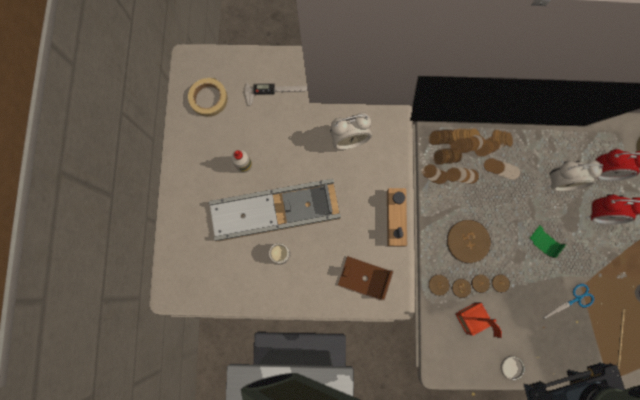

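View pics/wrist0.png

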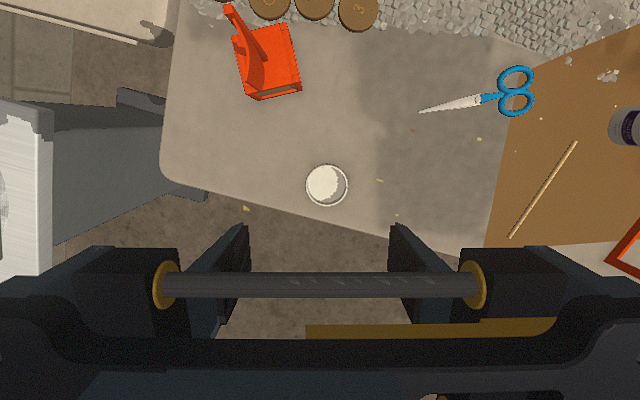

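Run:
```python
from h import *
f=load("top0.pkl"); crop(f,"topc.png",200,170,350,245,5)
crop(f,"topr.png",330,170,430,310,4)
g=load("scene0.pkl"); crop(g,"scc.png",265,130,365,240,5)
crop(g,"scr.png",170,190,310,300,5)
```

```text
(no output)
```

View pics/topc.png

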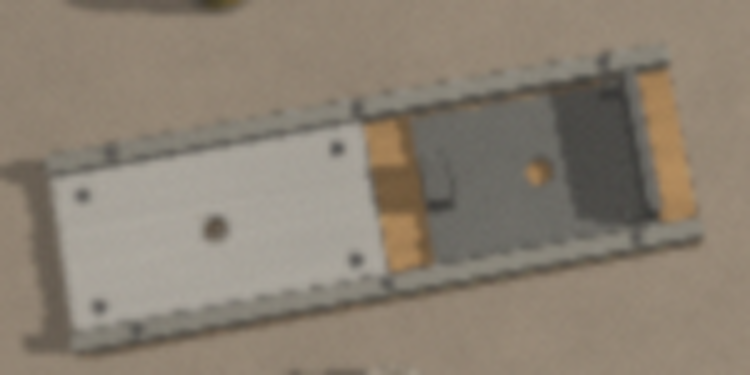

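View pics/topr.png

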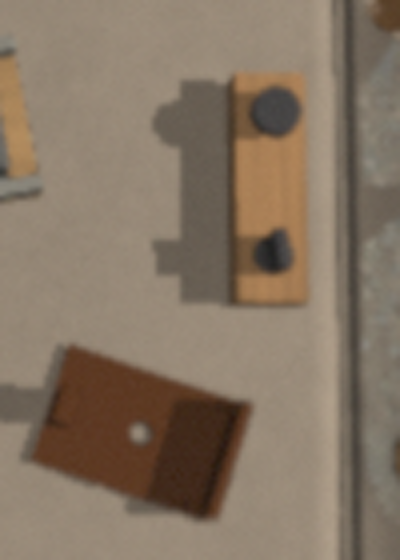

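View pics/scc.png

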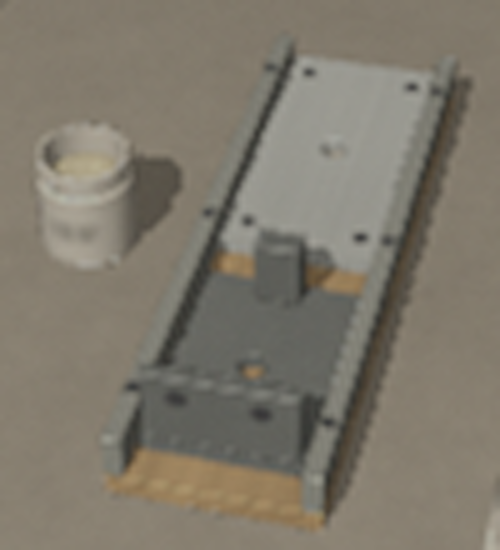

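View pics/scr.png

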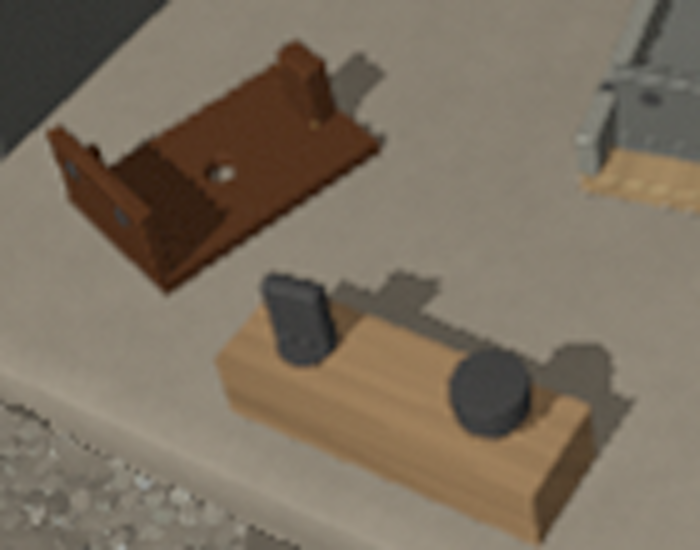

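Run:
```python
from h import *
np.set_printoptions(suppress=True,precision=1)
f=load("top0.pkl"); g=load("scene0.pkl")
T=lambda x,y:(200+x/5-.4,170+y/5-.4)
for n,p,z in [("hole",(215,228),22),("stepA",(365,122),22),("stepB",(388,272),22),("ULo",(48,155),36),("URo",(668,50),36),("LLo",(75,350),36),("LRo",(702,235),36),("brFrontA",(412,117),20),("brFrontB",(432,262),20),("brhole",(538,172),20),("tabtop",(430,175),56),("uprTopA",(632,72),62),("uprTopB",(657,218),62)]:
    print(n,onz(f,T(*p),z))
T=lambda x,y:(330+x/4-.4,170+y/4-.4)
for n,p,z in [("rack",(232,73),36),("rack",(305,73),36),("rack",(232,302),36),("rack",(307,302),36),("knob",(275,110),64),("paddle",(280,242),36+5+39)]: print(n,onz(f,T(*p),z))
S=lambda x,y:(265+x/5-.4,130+y/5-.4)
for n,p,z in [("hole",(333,150),22),("stepA",(222,250),22),("stepB",(366,274),22),("ULend",(115,440),36),("tabtopL",(258,234),56),("tabtopR",(305,240),56)]: print("s",n,onz(g,S(*p),z))
S=lambda x,y:(170+x/5-.4,190+y/5-.4)
for n,p,z in [("padtopA",(265,275),80),("padtopB",(328,288),80)]: print("s",n,onz(g,S(*p),z))
for n,p,z in [("glue",(241,160),131),("jar",(278,254),58),("clock",(351,130),100)]: print(n,onz(f,p,z))
# panel edge
for p in [(305,103),(410,103)]: print([onz(f,p,z) for z in (0,200,400)])
```

```text
hole [529.1 133.3  22. ]
stepA [587.1  57.2  22. ]
stepB [507.9  42.2  22. ]
ULo [563.3 219.6  36. ]
URo [ 626.  -101.1   36. ]
LLo [462.4 199.4  36. ]
LRo [ 528.6 -120.    36. ]
brFrontA [590.7  32.8  20. ]
brFrontB [513.9  19.7  20. ]
brhole [562.7 -34.3  20. ]
tabtop [553.4  19.6  56. ]
uprTopA [607.9 -82.1  62. ]
uprTopB [532.8 -96.   62. ]
rack [ 607.1 -243.5   36. ]
rack [ 608.1 -291.3   36. ]
rack [ 457.5 -242.6   36. ]
rack [ 458.4 -290.7   36. ]
knob [ 577.4 -266.4   64. ]
paddle [ 491.1 -265.9   80. ]
s hole [530.9 131.6  22. ]
s stepA [514.2  32.   22. ]
s stepB [588.4  46.9  22. ]
s ULend [ 538.  -119.4   36. ]
s tabtopL [543.4  15.9  56. ]
s tabtopR [566.1  21.7  56. ]
s padtopA [ 481.6 -273.2   80. ]
s padtopB [ 507.8 -267.8   80. ]
glue [647.4 125.8 131. ]
jar [427.7  34.2  58. ]
clock [ 740.5 -142.2  100. ]
[array([852. , -20.4,   0. ]), array([768.4, -27.9, 200. ]), array([684.9, -35.4, 400. ])]
[array([ 859.3, -313.7,    0. ]), array([ 774.6, -272.6,  200. ]), array([ 689.8, -231.5,  400. ])]
```

```bash
cat > plan.py <<'E'
import sys; from h import *
def plan(tgt,yaw,n=40,zfirst=False,v=19):
    s=telemetry.state(); p=np.array(s["ee_pos"]); y=s["ee_rot"][2]
    print("t",round(s["time_s"],2),"pos",p.round(1),"rot",np.round(s["ee_rot"],2),"F",np.round(s["force"],1),"w",round(s["gripper_width"],1))
    t=np.array(tgt,float)
    for i in range(n):
        d=t-p; dy=(yaw-y+180)%360-180
        if np.linalg.norm(d)<.3 and abs(dy)<.2: break
        L=np.linalg.norm(d); step=d*min(1,v/max(L,1e-6)) if L>0 else d
        c,si=math.cos(math.radians(y)),math.sin(math.radians(y))
        tx=np.array([c,si,0]);ty=np.array([si,-c,0])
        w=np.clip(-math.radians(dy)/.15,-1,1)
        print(i,dict(dx=round(step@tx/20,2),dy=round(step@ty/20,2),dz=round(-step[2]/20,2),yaw=round(w,2)))
        p=p+step; y=y-math.degrees(w*.15)
if __name__=="__main__":
    a=[float(v) for v in sys.argv[1:]]
    plan(a[:3],a[3],int(a[4]) if len(a)>4 else 40, v=a[5] if len(a)>5 else 19)
E
python3 plan.py 553 15 160 101.2 40 25
```

```text
t 0.15 pos [ 154.8 -553.4  213.3] rot [-179.93   -0.     15.63] F [ 1.   0.5 -0.3] w 91.1
0 {'dx': np.float64(0.96), 'dy': np.float64(-0.79), 'dz': np.float64(0.1), 'yaw': np.float64(-1.0)}
1 {'dx': np.float64(1.07), 'dy': np.float64(-0.64), 'dz': np.float64(0.1), 'yaw': np.float64(-1.0)}
2 {'dx': np.float64(1.15), 'dy': np.float64(-0.47), 'dz': np.float64(0.1), 'yaw': np.float64(-1.0)}
3 {'dx': np.float64(1.21), 'dy': np.float64(-0.29), 'dz': np.float64(0.1), 'yaw': np.float64(-1.0)}
4 {'dx': np.float64(1.24), 'dy': np.float64(-0.11), 'dz': np.float64(0.1), 'yaw': np.float64(-1.0)}
5 {'dx': np.float64(1.24), 'dy': np.float64(0.08), 'dz': np.float64(0.1), 'yaw': np.float64(-1.0)}
6 {'dx': np.float64(1.22), 'dy': np.float64(0.26), 'dz': np.float64(0.1), 'yaw': np.float64(-1.0)}
7 {'dx': np.float64(1.17), 'dy': np.float64(0.44), 'dz': np.float64(0.1), 'yaw': np.float64(-1.0)}
8 {'dx': np.float64(1.09), 'dy': np.float64(0.61), 'dz': np.float64(0.1), 'yaw': np.float64(-1.0)}
9 {'dx': np.float64(0.98), 'dy': np.float64(0.77), 'dz': np.float64(0.1), 'yaw': np.float64(-0.96)}
10 {'dx': np.f
[... 1069 characters left out ...]
0.0)}
21 {'dx': np.float64(0.86), 'dy': np.float64(0.9), 'dz': np.float64(0.1), 'yaw': np.float64(-0.0)}
22 {'dx': np.float64(0.86), 'dy': np.float64(0.9), 'dz': np.float64(0.1), 'yaw': np.float64(-0.0)}
23 {'dx': np.float64(0.86), 'dy': np.float64(0.9), 'dz': np.float64(0.1), 'yaw': np.float64(-0.0)}
24 {'dx': np.float64(0.86), 'dy': np.float64(0.9), 'dz': np.float64(0.1), 'yaw': np.float64(-0.0)}
25 {'dx': np.float64(0.86), 'dy': np.float64(0.9), 'dz': np.float64(0.1), 'yaw': np.float64(-0.0)}
26 {'dx': np.float64(0.86), 'dy': np.float64(0.9), 'dz': np.float64(0.1), 'yaw': np.float64(-0.0)}
27 {'dx': np.float64(0.73), 'dy': np.float64(0.76), 'dz': np.float64(0.08), 'yaw': np.float64(-0.0)}
```

Bracket lookalikes in the top view: the grey bracket in the jig lane at about (300,203), and the brown one on the table at (366,278). I take the grey one, and the close crop shows it with its tab at (286,205) near the step. Screw lookalikes: the paddle head at (399,230) and the round knob at (398,198). I take the paddle, which the scene crop shows as a flat upright blade at (229,252).

Request:
drive_tool(moves=[{"claw":0,"dx":0.96,"dy":-0.8,"dz":0,"yaw":-1},{"claw":0,"dx":1,"dy":-0.6,"dz":0,"yaw":-1},{"claw":0,"dx":1,"dy":-0.45,"dz":0,"yaw":-1},{"claw":0,"dx":1,"dy":-0.3,"dz":0,"yaw":-1},{"claw":0,"dx":1,"dy":-0.1,"dz":0,"yaw":-1}], grip_force=20)

```text
time_s: 0.78
ee_pos: [216.4, -457.8, 211.4]
ee_rot: [-179.8, -0.2, 59.9]
force: [-0.0, 0.3, 0.1]
gripper_width: 46.3
```

Request:
drive_tool(moves=[{"claw":0,"dx":1,"dy":0.1,"dz":0,"yaw":-1},{"claw":0,"dx":1,"dy":0.3,"dz":0,"yaw":-1},{"claw":0,"dx":1,"dy":0.45,"dz":0,"yaw":-1},{"claw":0,"dx":1,"dy":0.6,"dz":0,"yaw":-1},{"claw":0,"dx":1,"dy":0.75,"dz":0,"yaw":-0.8}])

```text
time_s: 1.4
ee_pos: [281.6, -363.0, 210.5]
ee_rot: [-179.9, -0.4, 102.5]
force: [0.1, 0.9, 0.1]
gripper_width: 45.8
```

```bash
python3 plan.py 553 5 170 101.2 25 27
```

```text
t 1.4 pos [ 281.6 -363.   210.5] rot [-179.93   -0.44  102.48] F [0.1 0.9 0.1] w 45.8
0 {'dx': np.float64(0.88), 'dy': np.float64(1.01), 'dz': np.float64(0.12), 'yaw': np.float64(0.15)}
1 {'dx': np.float64(0.91), 'dy': np.float64(0.99), 'dz': np.float64(0.12), 'yaw': np.float64(-0.0)}
2 {'dx': np.float64(0.91), 'dy': np.float64(0.99), 'dz': np.float64(0.12), 'yaw': np.float64(-0.0)}
3 {'dx': np.float64(0.91), 'dy': np.float64(0.99), 'dz': np.float64(0.12), 'yaw': np.float64(-0.0)}
4 {'dx': np.float64(0.91), 'dy': np.float64(0.99), 'dz': np.float64(0.12), 'yaw': np.float64(-0.0)}
5 {'dx': np.float64(0.91), 'dy': np.float64(0.99), 'dz': np.float64(0.12), 'yaw': np.float64(-0.0)}
6 {'dx': np.float64(0.91), 'dy': np.float64(0.99), 'dz': np.float64(0.12), 'yaw': np.float64(-0.0)}
7 {'dx': np.float64(0.91), 'dy': np.float64(0.99), 'dz': np.float64(0.12), 'yaw': np.float64(-0.0)}
8 {'dx': np.float64(0.91), 'dy': np.float64(0.99), 'dz': np.float64(0.12), 'yaw': np.float64(-0.0)}
9 {'dx': np.float64(0.91), 'dy': np.float64(0.99), 'dz': np.float64(0.12), 'yaw': np.float64(-0.0)}
10 {'dx': np.float64(0.91), 'dy': np.float64(0.99), 'dz': np.float64(0.12), 'yaw': np.float64(-0.0)}
11 {'dx': np.float64(0.91), 'dy': np.float64(0.99), 'dz': np.float64(0.12), 'yaw': np.float64(-0.0)}
12 {'dx': np.float64(0.91), 'dy': np.float64(0.99), 'dz': np.float64(0.12), 'yaw': np.float64(-0.0)}
13 {'dx': np.float64(0.91), 'dy': np.float64(0.99), 'dz': np.float64(0.12), 'yaw': np.float64(-0.0)}
14 {'dx': np.float64(0.91), 'dy': np.float64(0.99), 'dz': np.float64(0.12), 'yaw': np.float64(-0.0)}
15 {'dx': np.float64(0.91), 'dy': np.float64(0.99), 'dz': np.float64(0.12), 'yaw': np.float64(-0.0)}
16 {'dx': np.float64(0.91), 'dy': np.float64(0.99), 'dz': np.float64(0.12), 'yaw': np.float64(-0.0)}
```

Request:
drive_tool(moves=[{"claw":0,"dx":0.9,"dy":1,"dz":0.1,"yaw":0.15},{"claw":0,"dx":0.9,"dy":1,"dz":0.1,"yaw":0},{"claw":0,"dx":0.9,"dy":1,"dz":0.1,"yaw":0},{"claw":0,"dx":0.9,"dy":1,"dz":0.1,"yaw":0},{"claw":0,"dx":0.9,"dy":1,"dz":0.1,"yaw":0}])

```text
time_s: 2.02
ee_pos: [363.3, -250.6, 200.1]
ee_rot: [-179.9, -0.5, 101.2]
force: [0.5, -0.2, 0.1]
gripper_width: 45.2
```

Request:
drive_tool(moves=[{"claw":0,"dx":0.9,"dy":1,"dz":0.1,"yaw":0},{"claw":0,"dx":0.9,"dy":1,"dz":0.1,"yaw":0},{"claw":0,"dx":0.9,"dy":1,"dz":0.1,"yaw":0},{"claw":0,"dx":0.9,"dy":1,"dz":0.1,"yaw":0},{"claw":0,"dx":0.9,"dy":1,"dz":0.1,"yaw":0}])

```text
time_s: 2.65
ee_pos: [445.5, -138.6, 189.4]
ee_rot: [-179.8, -0.6, 101.2]
force: [0.3, -0.3, -0.1]
gripper_width: 45.5
```

```bash
python3 plan.py 553 5 160 101.2 25 27
```

```text
t 2.65 pos [ 445.5 -138.6  189.4] rot [-179.79   -0.55  101.16] F [ 0.3 -0.3 -0.1] w 45.5
0 {'dx': np.float64(0.89), 'dy': np.float64(0.99), 'dz': np.float64(0.22), 'yaw': np.float64(-0.0)}
1 {'dx': np.float64(0.89), 'dy': np.float64(0.99), 'dz': np.float64(0.22), 'yaw': np.float64(-0.0)}
2 {'dx': np.float64(0.89), 'dy': np.float64(0.99), 'dz': np.float64(0.22), 'yaw': np.float64(-0.0)}
3 {'dx': np.float64(0.89), 'dy': np.float64(0.99), 'dz': np.float64(0.22), 'yaw': np.float64(-0.0)}
4 {'dx': np.float64(0.89), 'dy': np.float64(0.99), 'dz': np.float64(0.22), 'yaw': np.float64(-0.0)}
5 {'dx': np.float64(0.89), 'dy': np.float64(0.99), 'dz': np.float64(0.22), 'yaw': np.float64(-0.0)}
6 {'dx': np.float64(0.65), 'dy': np.float64(0.73), 'dz': np.float64(0.16), 'yaw': np.float64(-0.0)}
```

Request:
drive_tool(moves=[{"claw":0,"dx":0.9,"dy":1,"dz":0.2,"yaw":0},{"claw":0,"dx":0.9,"dy":1,"dz":0.2,"yaw":0},{"claw":0,"dx":0.9,"dy":1,"dz":0.2,"yaw":0},{"claw":0,"dx":0.9,"dy":1,"dz":0.2,"yaw":0},{"claw":0,"dx":0.9,"dy":1,"dz":0.2,"yaw":0}])

```text
time_s: 3.28
ee_pos: [527.7, -26.7, 168.3]
ee_rot: [-179.7, -0.6, 101.2]
force: [0.8, 0.2, 0.0]
gripper_width: 45.9
```

Run:
```python
from h import *
f=grab_frame("wrist"); save(f,"w1.png"); keep(f,"w1.pkl")
s=telemetry.state(); print(s["ee_pos"],s["ee_rot"],np.array(f["pose"])[:3,3])
print(proj(f,s["ee_pos"]))
```

```text
[529.57689702 -24.32909015 167.72444928] [-179.7870457    -0.6858441   101.24572026] [513.43003923  48.46685219 339.41981418]
[[323.06205665 244.34179228]]
```

View pics/w1.png

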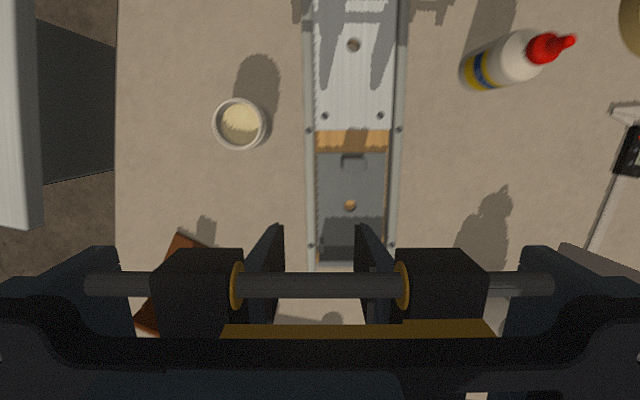

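Run:
```python
from h import *
f=load("w1.pkl"); crop(f,"w1c.png",290,110,420,220,6)
```

```text
(no output)
```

View pics/w1c.png

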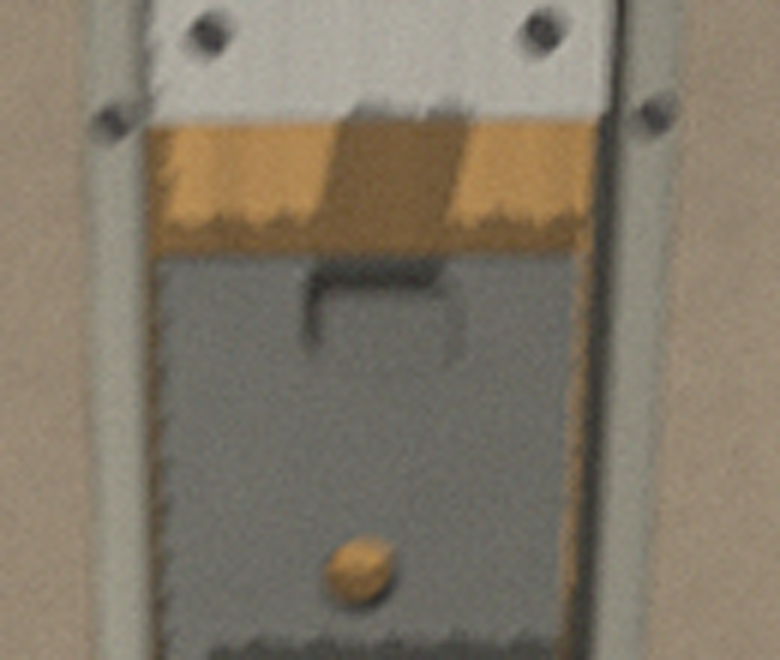

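Run:
```python
from h import *
np.set_printoptions(suppress=True,precision=1)
f=load("w1.pkl"); t=load("top0.pkl")
C=lambda x,y:(290+x/6-.4,110+y/6-.4)
P={}
for n,p,z in [("stepL",(150,124),22),("stepR",(605,121),22),("frL",(158,256),20),("frR",(575,250),20),("brhole",(360,571),20),("tabFL",(322,290),56),("tabFR",(440,290),56),("tabBR",(452,362),56),("tabBL",(318,358),56)]:
    P[n]=onz(f,C(*p),z); print(n,P[n])
P["hole"]=onz(f,(353,45),22); print(P["hole"])
for th in (100.5,101.2,102):
    u=np.array([math.cos(math.radians(th)),math.sin(math.radians(th)),0]);n=np.array([-u[1],u[0],0])
    h=P["hole"]; print(th,{k:((P[k]-h)@u+85,(P[k]-h)@n) for k in P})
a=P["stepR"]-P["stepL"];print("ang",math.degrees(math.atan2(a[1],a[0]))+90)
a=P["hole"]-(P["stepR"]+P["stepL"])/2;print("ang",math.degrees(math.atan2(a[1],a[0])),np.linalg.norm(a))
a=(P["frR"]-P["frL"]);print("ang br",math.degrees(math.atan2(a[1],a[0]))+90,np.linalg.norm(a))
```

```text
stepL [507.7  43.8  22. ]
stepR [588.7  60.5  22. ]
frL [513.7  20.6  20. ]
frR [589.7  36.9  20. ]
brhole [564.1 -31.6  20. ]
tabFL [541.5  23.5  56. ]
tabFR [560.7  27.4  56. ]
tabBR [565.5  16.   56. ]
tabBL [543.2  12.3  56. ]
[530.  134.5  22. ]
100.5 {'stepL': (np.float64(-0.18654661781040716), np.float64(38.465769840643695)), 'stepR': (np.float64(1.492937331575959), np.float64(-44.29628465235862)), 'frL': (np.float64(-24.09968684291441), np.float64(36.824399299703266)), 'frR': (np.float64(-21.930916935516876), np.float64(-40.93268930102174)), 'brhole': (np.float64(-84.5605437232426), np.float64(-3.306108852597748)), 'tabFL': (np.float64(-26.248006547124803), np.float64(8.941365718608143)), 'tabFR': (np.float64(-25.978567587032884), np.float64(-10.694389880709906)), 'tabBR': (np.float64(-37.97668795603151), np.float64(-13.33937695249592)), 'tabBL': (np.float64(-37.60956470805756), np.float64(9.227669760678664)), 'hole': (np.float64(85.0), np.float64(0.0))}
101.2 {'stepL': (np.float64(0.2897472253601734), np.float64(39.503623238361115)), 'stepR': (np.float64(0.9580017454213561),
[... 737 characters left out ...]
4(-42.095145359119)), 'frL': (np.float64(-23.098350708122013), np.float64(39.667677360665266)), 'frR': (np.float64(-22.965767272877386), np.float64(-38.11953760558051)), 'brhole': (np.float64(-84.58898340031237), np.float64(1.133601656432301)), 'tabFL': (np.float64(-25.97582696554427), np.float64(11.850435052629981)), 'tabFR': (np.float64(-26.220484494763966), np.float64(-7.785644953388575)), 'tabBR': (np.float64(-38.283731097425004), np.float64(-10.115651477474197)), 'tabBL': (np.float64(-37.32599723814691), np.float64(12.434051906131517)), 'hole': (np.float64(85.0), np.float64(0.0))}
ang 101.66253924602098
ang 102.47951164457794 84.39716926086197
ang br 102.09765697254987 77.78732795624381
```

```bash
python3 plan.py 553.2 20 80 101.7 25 27
```

```text
t 3.33 pos [529.6 -24.3 167.7] rot [-179.79   -0.69  101.25] F [ 1.8  2.  -0.3] w 45.7
0 {'dx': np.float64(0.52), 'dy': np.float64(0.42), 'dz': np.float64(1.17), 'yaw': np.float64(-0.05)}
1 {'dx': np.float64(0.52), 'dy': np.float64(0.43), 'dz': np.float64(1.17), 'yaw': np.float64(-0.0)}
2 {'dx': np.float64(0.52), 'dy': np.float64(0.43), 'dz': np.float64(1.17), 'yaw': np.float64(-0.0)}
3 {'dx': np.float64(0.38), 'dy': np.float64(0.32), 'dz': np.float64(0.87), 'yaw': np.float64(-0.0)}
```

Request:
drive_tool(moves=[{"claw":0.1,"dx":0.52,"dy":0.42,"dz":1,"yaw":-0.05},{"claw":0.1,"dx":0.52,"dy":0.42,"dz":1,"yaw":0},{"claw":0.1,"dx":0.52,"dy":0.42,"dz":1,"yaw":0},{"claw":0.1,"dx":0.3,"dy":0.25,"dz":1,"yaw":0},{"claw":0.1,"dx":0,"dy":0,"dz":0,"yaw":0}])

```text
time_s: 3.95
ee_pos: [551.0, 19.9, 85.1]
ee_rot: [-179.7, -0.7, 101.8]
force: [-0.4, -0.2, -0.6]
gripper_width: 40.9
```

```bash
python3 plan.py 553.2 20 29 101.7 25 20
```

```text
t 3.95 pos [551.   19.9  85.1] rot [-179.66   -0.65  101.81] F [-0.4 -0.2 -0.6] w 40.9
0 {'dx': np.float64(-0.01), 'dy': np.float64(0.04), 'dz': np.float64(1.0), 'yaw': np.float64(0.01)}
1 {'dx': np.float64(-0.01), 'dy': np.float64(0.04), 'dz': np.float64(1.0), 'yaw': np.float64(-0.0)}
2 {'dx': np.float64(-0.0), 'dy': np.float64(0.03), 'dz': np.float64(0.81), 'yaw': np.float64(-0.0)}
```

Request:
drive_tool(moves=[{"claw":0.1,"dx":0,"dy":0.1,"dz":1,"yaw":0},{"claw":0.1,"dx":0,"dy":0,"dz":1,"yaw":0},{"claw":0.1,"dx":0,"dy":0,"dz":0.6,"yaw":0},{"claw":0.1,"dx":0,"dy":0,"dz":0,"yaw":0}])

```text
time_s: 4.45
ee_pos: [554.1, 19.0, 35.1]
ee_rot: [-179.9, -0.6, 101.8]
force: [0.1, 0.1, 0.2]
gripper_width: 41.1
```

Run:
```python
from h import *
f=grab_frame("wrist"); save(f,"w2.png"); keep(f,"w2.pkl")
f=grab_frame("scene"); crop(f,"s2.png",255,120,365,240,5)
s=telemetry.state(); print(s["ee_pos"],s["ee_rot"])
```

```text
[554.93965035  19.15246075  36.01884173] [179.94974373  -0.53125099 101.7811087 ]
```

View pics/w2.png

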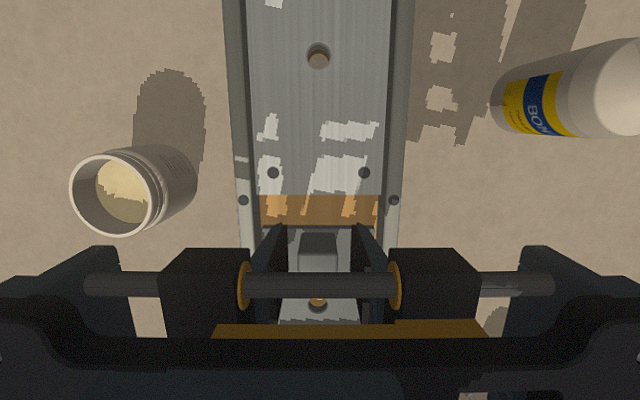

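View pics/s2.png

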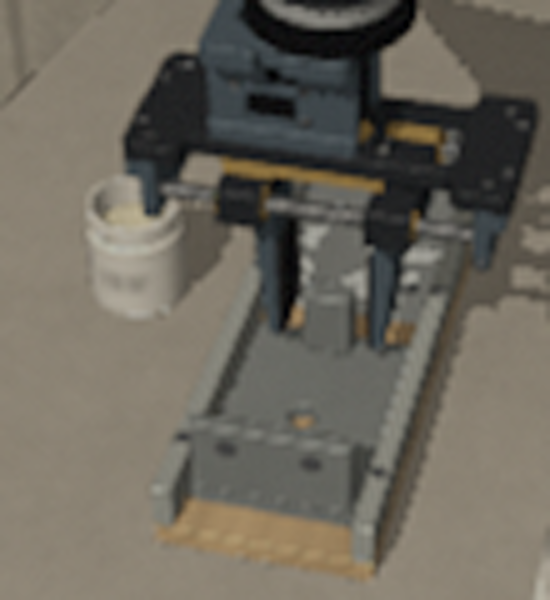

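The wrist view shows the tab between the fingers at about (318,248), and the scene crop confirms they straddle it inside the rails. Next I drop a little and pinch.

Request:
drive_tool(moves=[{"claw":0.1,"dx":0,"dy":-0.08,"dz":0.3,"yaw":0},{"claw":1,"dx":0,"dy":0,"dz":0,"yaw":0},{"claw":1,"dx":0,"dy":0,"dz":0,"yaw":0},{"claw":1,"dx":0,"dy":0,"dz":0,"yaw":0}], grip_force=25)

```text
time_s: 5.05
ee_pos: [553.8, 18.7, 31.2]
ee_rot: [179.8, -0.5, 101.8]
force: [-0.0, -0.2, -0.8]
gripper_width: 23.7
```

Request:
drive_tool(moves=[{"claw":1,"dx":0,"dy":0,"dz":-0.2,"yaw":0},{"claw":1,"dx":-0.05,"dy":0,"dz":-0.2,"yaw":0},{"claw":1,"dx":-0.05,"dy":0,"dz":-0.2,"yaw":0},{"claw":1,"dx":-0.05,"dy":0,"dz":-0.2,"yaw":0}])

```text
time_s: 5.55
ee_pos: [552.8, 15.5, 46.1]
ee_rot: [-179.9, -0.6, 101.8]
force: [0.7, -0.6, -5.3]
gripper_width: 24.1
```

Run:
```python
from h import *
f=grab_frame("scene"); crop(f,"s3.png",255,120,365,240,5)
s=telemetry.state(); print(s["ee_pos"],s["ee_rot"],s["force"],s["gripper_width"])
```

```text
[553.0381962   15.43991259  46.6460459 ] [-179.95338768   -0.5593125   101.76342316] [ 0.52984765 -0.13649508 -4.24250967] 23.993903996917084
```

View pics/s3.png

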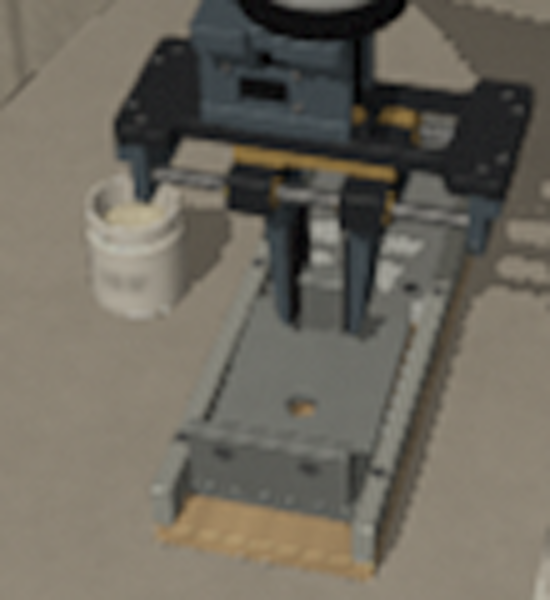

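Request:
drive_tool(moves=[{"claw":1,"dx":0.35,"dy":0,"dz":0,"yaw":0},{"claw":1,"dx":0.4,"dy":0,"dz":0,"yaw":0},{"claw":1,"dx":0.4,"dy":0,"dz":0,"yaw":0},{"claw":1,"dx":0.4,"dy":0,"dz":0,"yaw":0},{"claw":1,"dx":0.4,"dy":0,"dz":0,"yaw":0}])

```text
time_s: 6.22
ee_pos: [544.1, 56.3, 46.9]
ee_rot: [-179.9, -0.6, 101.7]
force: [0.5, -0.2, -5.8]
gripper_width: 23.7
```

Run:
```python
from h import *
f=grab_frame("scene"); crop(f,"s4.png",255,120,365,240,5)
f=grab_frame("wrist"); crop(f,"w4.png",220,130,420,290,4);keep(f,"w4.pkl")
s=telemetry.state(); print(s["ee_pos"],s["ee_rot"],s["force"],s["gripper_width"])
```

```text
[543.988666    56.78070449  46.90782021] [-179.90764593   -0.62581816  101.77268646] [ 0.19268646  0.3870802  -4.35385755] 23.443608621625916
```

View pics/s4.png

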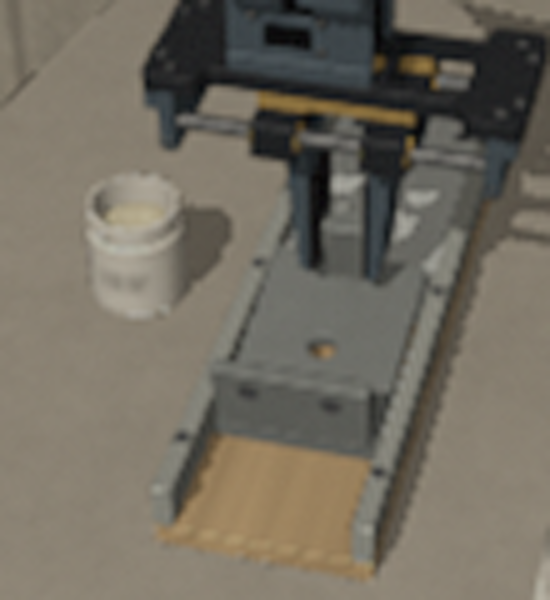

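View pics/w4.png

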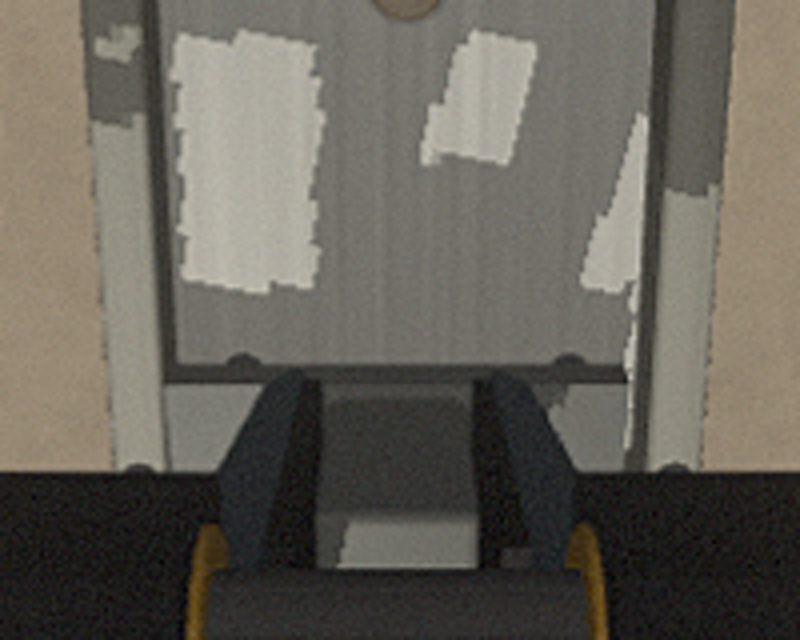

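Request:
drive_tool(moves=[{"claw":1,"dx":0,"dy":0,"dz":0.15,"yaw":0},{"claw":1,"dx":0,"dy":0,"dz":0.15,"yaw":0},{"claw":1,"dx":0,"dy":0,"dz":0.05,"yaw":0}])

```text
time_s: 6.7
ee_pos: [544.7, 57.9, 42.1]
ee_rot: [180.0, -0.7, 101.8]
force: [-4.1, 2.1, 7.9]
gripper_width: 23.6
```

Request:
drive_tool(moves=[{"claw":0.1,"dx":0,"dy":0,"dz":0,"yaw":0},{"claw":0.1,"dx":0,"dy":0,"dz":0,"yaw":0},{"claw":0.1,"dx":0,"dy":0,"dz":0,"yaw":0}])

```text
time_s: 7.08
ee_pos: [546.6, 56.7, 43.0]
ee_rot: [179.7, -0.6, 101.8]
force: [-0.1, 0.0, -0.2]
gripper_width: 41.0
```

Run:
```python
from h import *
f=grab_frame("scene"); crop(f,"s5.png",255,120,365,240,5)
s=telemetry.state(); print(s["ee_pos"],s["ee_rot"],s["force"],s["gripper_width"])
```

```text
[546.5507618   56.73150227  42.99357015] [179.72800194  -0.5675755  101.75704251] [-0.39369023 -0.5274642   0.76665015] 40.826812445196886
```

View pics/s5.png

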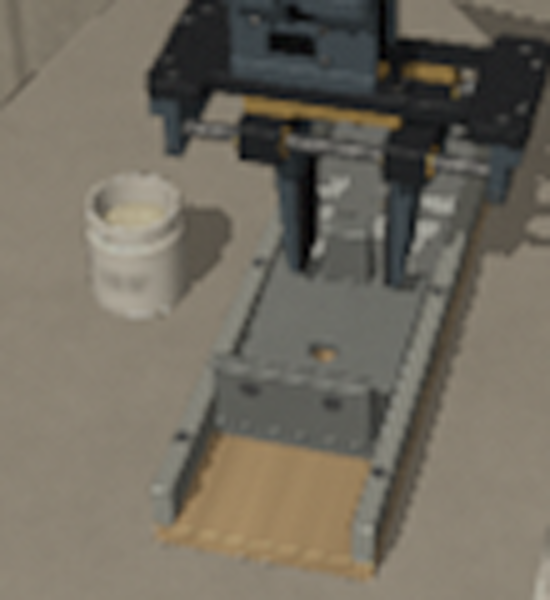

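Request:
drive_tool(moves=[{"claw":0.1,"dx":0,"dy":0,"dz":-1,"yaw":0},{"claw":0.1,"dx":0,"dy":0,"dz":-1,"yaw":0},{"claw":0.1,"dx":-0.5,"dy":0,"dz":-1,"yaw":0.5}])

```text
time_s: 7.5
ee_pos: [547.2, 46.0, 102.3]
ee_rot: [-180.0, -0.6, 97.4]
force: [0.1, -0.7, 0.5]
gripper_width: 40.9
```

```bash
python3 plan.py 575 -82 110 11.7 25 17
python3 - <<'E'
from h import *
f=grab_frame("wrist"); save(f,"w5.png");keep(f,"w5.pkl")
E
```

```text
t 7.5 pos [547.2  46.  102.3] rot [-179.96   -0.58   97.38] F [ 0.1 -0.7  0.5] w 40.9
0 {'dx': np.float64(-0.85), 'dy': np.float64(0.07), 'dz': np.float64(-0.05), 'yaw': np.float64(1.0)}
1 {'dx': np.float64(-0.83), 'dy': np.float64(0.2), 'dz': np.float64(-0.05), 'yaw': np.float64(1.0)}
2 {'dx': np.float64(-0.79), 'dy': np.float64(0.32), 'dz': np.float64(-0.05), 'yaw': np.float64(1.0)}
3 {'dx': np.float64(-0.73), 'dy': np.float64(0.43), 'dz': np.float64(-0.05), 'yaw': np.float64(1.0)}
4 {'dx': np.float64(-0.66), 'dy': np.float64(0.54), 'dz': np.float64(-0.05), 'yaw': np.float64(1.0)}
5 {'dx': np.float64(-0.57), 'dy': np.float64(0.63), 'dz': np.float64(-0.05), 'yaw': np.float64(1.0)}
6 {'dx': np.float64(-0.47), 'dy': np.float64(0.71), 'dz': np.float64(-0.05), 'yaw': np.float64(1.0)}
7 {'dx': np.float64(-0.26), 'dy': np.float64(0.55), 'dz': np.float64(-0.04), 'yaw': np.float64(1.0)}
8 {'dx': np.float64(0.0), 'dy': np.float64(0.0), 'dz': np.float64(-0.0), 'yaw': np.float64(1.0)}
9 {'dx': np.float64(0.0), 'dy': np.float64(0.0), 'dz': np.float64(-0.0), 'yaw': np.float64(0.97)}
```

View pics/w5.png

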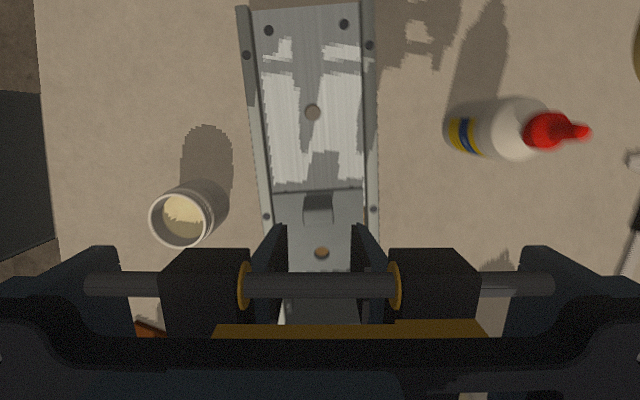

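Request:
drive_tool(moves=[{"claw":1,"dx":-0.85,"dy":0.07,"dz":0,"yaw":1},{"claw":1,"dx":-0.83,"dy":0.2,"dz":0,"yaw":1},{"claw":1,"dx":-0.8,"dy":0.3,"dz":0,"yaw":1},{"claw":1,"dx":-0.73,"dy":0.43,"dz":0,"yaw":1},{"claw":1,"dx":-0.65,"dy":0.55,"dz":0,"yaw":1}])

```text
time_s: 8.18
ee_pos: [567.1, -40.1, 103.0]
ee_rot: [-179.9, -0.6, 53.2]
force: [0.3, 0.8, 0.1]
gripper_width: 0.6
```

Request:
drive_tool(moves=[{"claw":1,"dx":-0.57,"dy":0.63,"dz":0,"yaw":1},{"claw":1,"dx":-0.47,"dy":0.7,"dz":0,"yaw":1},{"claw":1,"dx":-0.2,"dy":0.5,"dz":0,"yaw":1},{"claw":1,"dx":0,"dy":0,"dz":0,"yaw":1},{"claw":1,"dx":0,"dy":0,"dz":0,"yaw":0.9}])

```text
time_s: 8.8
ee_pos: [575.8, -86.6, 99.3]
ee_rot: [-179.5, -0.2, 9.8]
force: [0.4, 0.5, 0.4]
gripper_width: 0.7
```

```bash
python3 plan.py 575 -84 35 11.7 25 17
python3 - <<'E'
from h import *
f=load("w5.pkl"); S=np.array([547.7,51.7,0]);u=np.array([-.203,.979,0])
p=onz(f,(313,190),31); print(p,(p-S)@u)
f=grab_frame("wrist"); save(f,"w6.png");keep(f,"w6.pkl")
f=grab_frame("top"); crop(f,"t6.png",200,150,350,250,5);keep(f,"t6.pkl")
E
```

```text
t 8.8 pos [575.8 -86.6  99.3] rot [-179.49   -0.24    9.8 ] F [0.4 0.5 0.4] w 0.7
0 {'dx': np.float64(-0.01), 'dy': np.float64(-0.04), 'dz': np.float64(0.85), 'yaw': np.float64(-0.22)}
1 {'dx': np.float64(-0.0), 'dy': np.float64(-0.04), 'dz': np.float64(0.85), 'yaw': np.float64(-0.0)}
2 {'dx': np.float64(-0.0), 'dy': np.float64(-0.04), 'dz': np.float64(0.85), 'yaw': np.float64(-0.0)}
3 {'dx': np.float64(-0.0), 'dy': np.float64(-0.03), 'dz': np.float64(0.67), 'yaw': np.float64(-0.0)}
[538.64842353  67.98069365  31.        ] 17.776269103240505
```

View pics/w6.png

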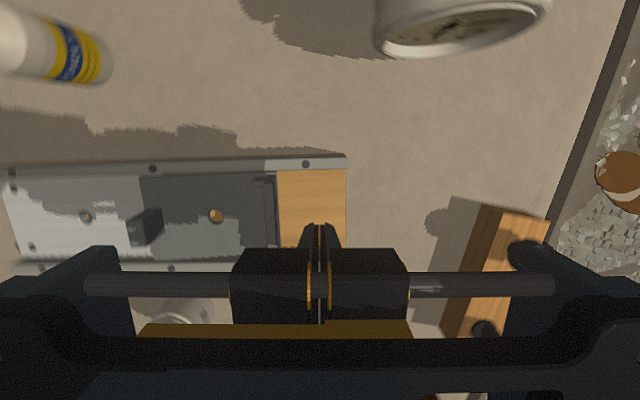

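View pics/t6.png

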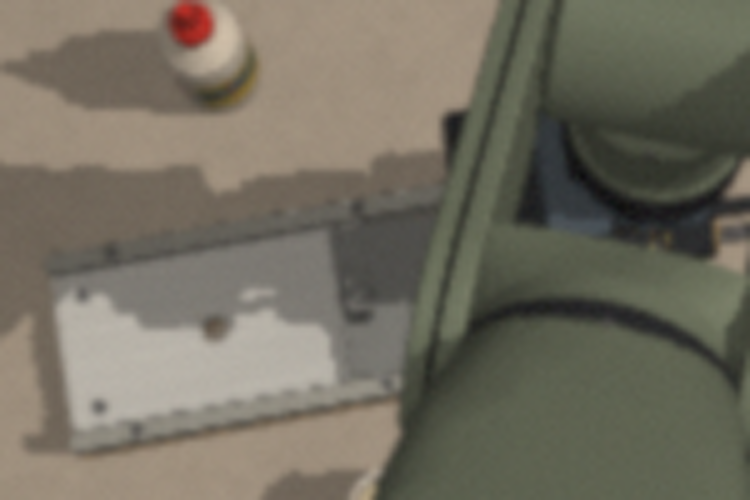

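Request:
drive_tool(moves=[{"claw":1,"dx":0,"dy":0,"dz":1,"yaw":-0.22},{"claw":1,"dx":0,"dy":0,"dz":1,"yaw":0},{"claw":1,"dx":0,"dy":0,"dz":0.9,"yaw":0},{"claw":1,"dx":0,"dy":0,"dz":0,"yaw":0}])

```text
time_s: 9.4
ee_pos: [576.2, -85.6, 39.2]
ee_rot: [-179.5, -0.3, 12.8]
force: [-0.7, -0.9, 0.8]
gripper_width: 0.4
```

Run:
```python
from h import *
S=np.array([547.7,51.7,0]);u=np.array([-.203,.979,0])
s=telemetry.state(); p=np.array(s["ee_pos"]); print(p,s["ee_rot"],s["force"],(p-S)@u,(p-S)@np.array([-.979,-.203,0]))
f=grab_frame("scene"); crop(f,"s6.png",255,120,365,240,5)
```

```text
[576.18122884 -85.60370782  39.179592  ] [-179.52081114   -0.29014914   12.79176523] [-0.74460318 -0.90101534  0.76924764] -140.20201941064755 -0.010470347748688382
```

View pics/s6.png

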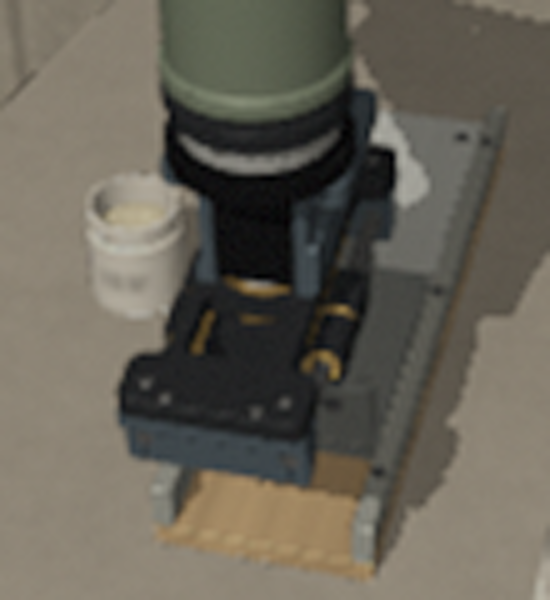

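Request:
drive_tool(moves=[{"claw":1,"dx":0,"dy":-0.5,"dz":0,"yaw":0.13},{"claw":1,"dx":0,"dy":-0.5,"dz":0,"yaw":0},{"claw":1,"dx":0,"dy":-0.5,"dz":0,"yaw":0},{"claw":1,"dx":0,"dy":-0.5,"dz":0,"yaw":0}])

```text
time_s: 9.95
ee_pos: [570.2, -45.5, 42.7]
ee_rot: [-179.8, -0.7, 11.7]
force: [1.1, -3.1, -1.7]
gripper_width: 0.1
```

Request:
drive_tool(moves=[{"claw":1,"dx":0,"dy":-0.5,"dz":0,"yaw":0},{"claw":1,"dx":0,"dy":-0.5,"dz":0,"yaw":0},{"claw":1,"dx":0,"dy":-0.5,"dz":0,"yaw":0}])

```text
time_s: 10.32
ee_pos: [565.5, -15.9, 44.3]
ee_rot: [180.0, -0.9, 11.9]
force: [1.9, -7.8, 4.8]
gripper_width: 0.1
```

```bash
cat > jx.py <<'E'
from h import *
S=np.array([547.7,51.7,0]);u=np.array([-.203,.979,0])
s=telemetry.state(); p=np.array(s["ee_pos"]); print(s["time_s"],p,s["ee_rot"],s["force"],"jig",(p-S)@u,(p-S)@np.array([-.979,-.203,0]))
E
python3 jx.py
python3 - <<'E'
from h import *
f=grab_frame("scene"); crop(f,"s7.png",255,120,365,240,5)
E
```

```text
10.325 [565.47715544 -15.88691892  44.29832337] [179.96174278  -0.88771282  11.85792005] [ 1.93273216 -7.83374629  4.78688723] jig -69.77635617291448 -3.68369063401394
```

View pics/s7.png

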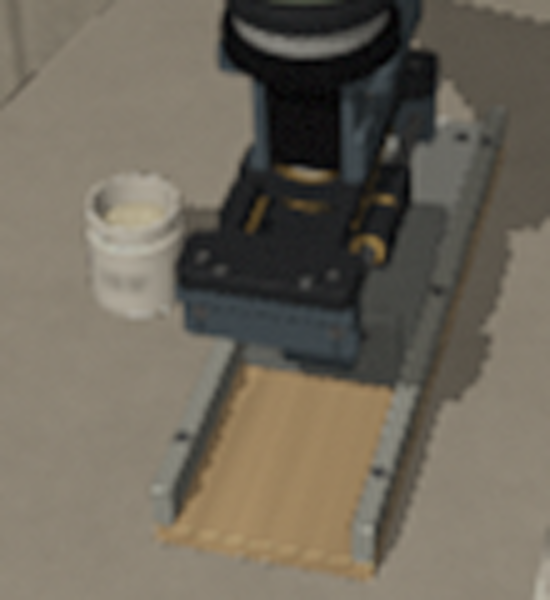

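Request:
drive_tool(moves=[{"claw":1,"dx":-0.08,"dy":-0.45,"dz":0.1,"yaw":0},{"claw":1,"dx":-0.05,"dy":-0.45,"dz":0.1,"yaw":0},{"claw":1,"dx":-0.03,"dy":-0.45,"dz":0.05,"yaw":0}])

```text
time_s: 10.75
ee_pos: [560.5, 9.7, 42.8]
ee_rot: [179.7, -1.4, 11.9]
force: [0.6, -4.8, 3.2]
gripper_width: 0.2
```

```bash
python3 jx.py
python3 - <<'E'
from h import *
f=grab_frame("scene"); crop(f,"s8.png",255,120,365,240,5)
f=grab_frame("wrist"); save(f,"w8.png");keep(f,"w8.pkl")
E
```

```text
10.75 [560.54655074   9.65285446  42.82886245] [179.66210263  -1.41651229  11.94228261] [ 0.56533318 -4.78487251  3.19856486] jig -43.772005286053016 -4.04120262725972
```

View pics/s8.png

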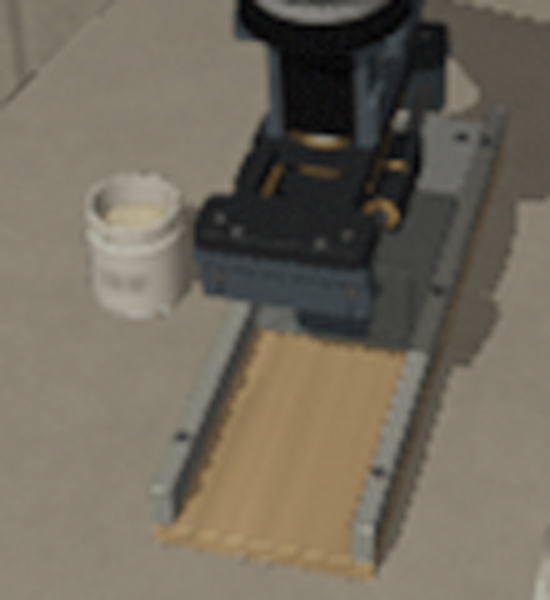

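View pics/w8.png

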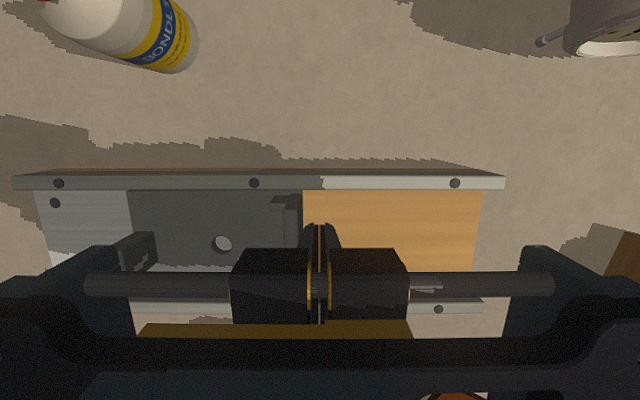

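Request:
drive_tool(moves=[{"claw":1,"dx":-0.1,"dy":-0.45,"dz":0.1,"yaw":0.03},{"claw":1,"dx":-0.1,"dy":-0.45,"dz":0.05,"yaw":0},{"claw":1,"dx":-0.05,"dy":-0.45,"dz":0.05,"yaw":0},{"claw":1,"dx":-0.05,"dy":-0.4,"dz":0,"yaw":0}])

```text
time_s: 11.35
ee_pos: [549.6, 43.7, 39.1]
ee_rot: [179.6, -1.7, 11.7]
force: [3.5, -4.0, 0.0]
gripper_width: 0.4
```

```bash
python3 jx.py
python3 - <<'E'
from h import *
f=grab_frame("scene"); crop(f,"s9.png",255,120,365,240,5)
f=grab_frame("wrist"); save(f,"w9.png");keep(f,"w9.pkl")
E
```

```text
11.35 [549.64125202  43.71149939  39.09809287] [179.58848011  -1.70808063  11.68009164] [ 3.47654373 -4.00358289  0.02851019] jig -8.214816254936789 -0.2788201038135848
```

View pics/s9.png

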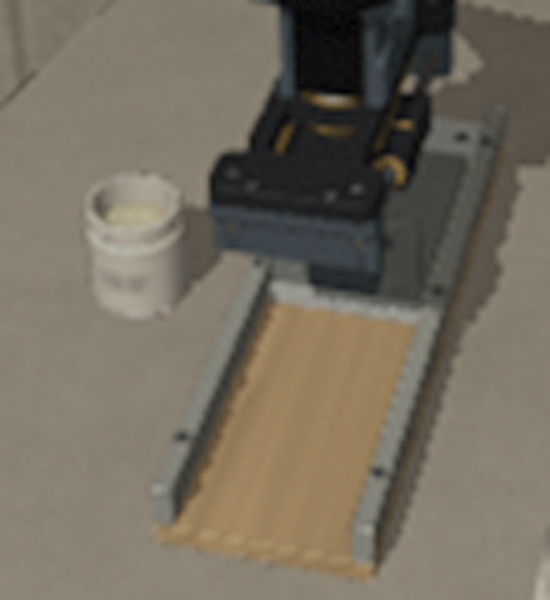

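View pics/w9.png

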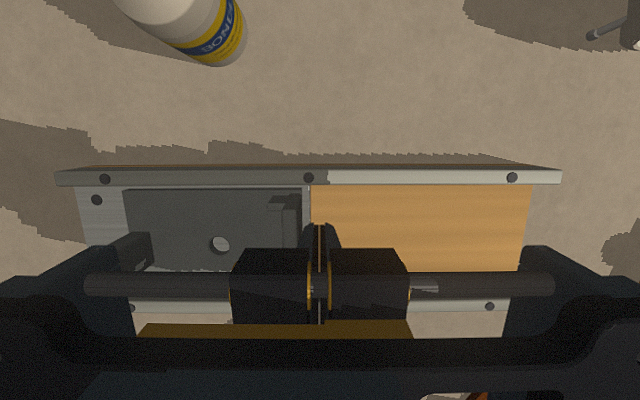

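Run:
```python
from h import *
np.set_printoptions(suppress=True,precision=1)
S=np.array([547.7,51.7,0]);u=np.array([-.203,.979,0]);n=np.array([-.979,-.203,0])
f=load("w9.pkl"); crop(f,"w9c.png",110,160,330,280,3.6)
for nm,px,z in [("hole",(220.5,244.5),30),("step at far rail",(311,187),22),("railend L",(56,178),36),("railend R",(561,177),36)]:
    p=onz(f,px,z); print(nm,p,(p-S)@u,(p-S)@n)
```

```text
hole [533.3 110.9  30. ] 60.89593884550589 2.0687724253539015
step at far rail [584.   57.3  22. ] -1.9013674942764638 -36.656179885992564
railend L [559.8 219.9  36. ] 162.17702337583233 -45.93431644879198
railend R [625.9 -99.4  36. ] -163.82562544156076 -45.88908896778375
```

View pics/w9c.png

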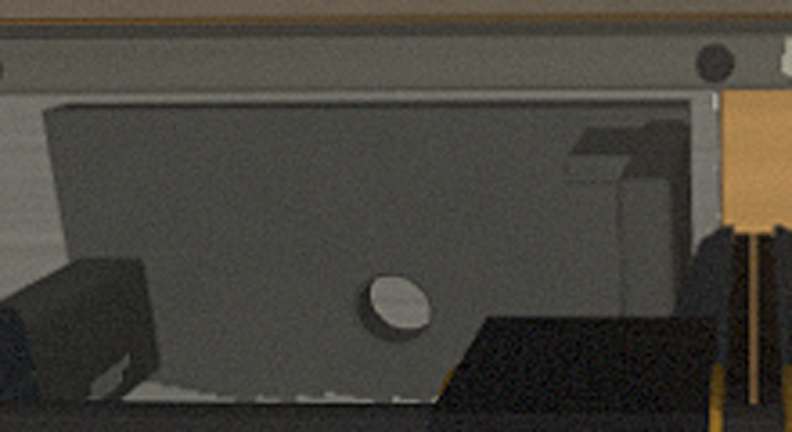

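Request:
drive_tool(moves=[{"claw":1,"dx":0,"dy":-0.4,"dz":0,"yaw":0},{"claw":1,"dx":0,"dy":-0.3,"dz":0,"yaw":0},{"claw":1,"dx":0,"dy":-0.1,"dz":0,"yaw":0},{"claw":1,"dx":0,"dy":0,"dz":0,"yaw":0}])

```text
time_s: 11.95
ee_pos: [545.2, 60.0, 38.7]
ee_rot: [179.6, -1.6, 11.7]
force: [1.7, -2.7, 2.3]
gripper_width: 0.6
```

```bash
python3 jx.py
python3 - <<'E'
from h import *
f=grab_frame("wrist"); crop(f,"w10.png",110,160,330,280,3.6);keep(f,"w10.pkl")
E
```

```text
11.95 [545.22907999  59.99838702  38.69126564] [179.602957    -1.55000224  11.73047845] [ 1.74334796 -2.68733272  2.27328495] jig 8.625717652495583 0.7344581284212324
```

View pics/w10.png

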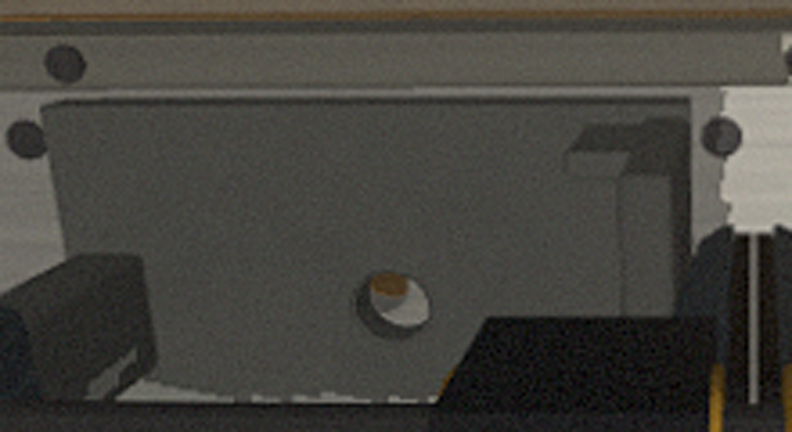

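Run:
```python
from h import *
np.set_printoptions(suppress=True,precision=1)
S=np.array([547.7,51.7,0]);u=np.array([-.203,.979,0]);n=np.array([-.979,-.203,0])
f=load("w10.pkl"); cv2.imwrite("pics/w10z.png",cv2.resize(f["color"][225:265,195:245],None,fx=14,fy=14,interpolation=cv2.INTER_CUBIC))
C=lambda x,y:(110+x/3.6-.4,160+y/3.6-.4)
for nm,px,z in [("jh right edge",C(409,290),22),("brhole R",C(432,304),30),("brhole L",C(357,306),30),("T",C(392,270),30),("B",C(396,342),30)]:
    p=onz(f,px,z); print(nm,p,(p-S)@u,(p-S)@n)
for x in (78.2,85):
  print(proj(f,S+u*x+[0,0,22]))
```

```text
jh right edge [529.5 126.7  22. ] 77.14557674093214 2.5592274777132964
brhole R [531.3 119.9  30. ] 70.10781049446229 2.24470354582337
brhole L [527.9 134.   30. ] 84.6346729490898 2.6685195141740623
T [536.6 128.2  30. ] 77.18002337029742 -4.686157523196349
B [522.  125.8  30. ] 77.78511016932059 10.15831749104328
[[221.5 236.8]]
[[212.  236.8]]
```

View pics/w10z.png

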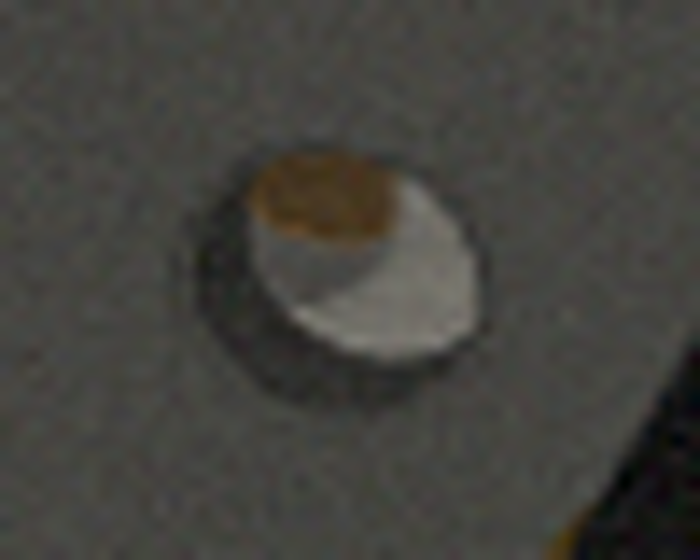

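Run:
```python
from h import *
from scipy.optimize import least_squares
np.set_printoptions(suppress=True,precision=2)
S=np.array([547.7,51.7,0]);u=np.array([-.203,.979,0]);n=np.array([-.979,-.203,0])
f=load("w10.pkl")
Z=lambda x,y:(195+x/14-.46,225+y/14-.46)
def fit(pts,z,r):
    q=[onz(f,Z(*p),z) for p in pts]; q=np.array([((a-S)@u,(a-S)@n) for a in q])
    s=least_squares(lambda c:np.hypot(q[:,0]-c[0],q[:,1]-c[1])-r,q.mean(0)+[3,0]); print(s.x,s.fun)
fit([(402,190),(397,225),(380,262),(345,292),(305,306)],22,6.75)
fit([(487,260),(480,310),(455,345),(395,385),(330,405),(260,380),(210,320),(200,260),(235,180),(300,145),(400,165)],30,7)
```

```text
[83.75  0.73] [ 0.03 -0.04  0.01 -0.    0.01]
[77.67  2.29] [ 0.46  0.12 -0.36 -0.65  0.1   0.22  0.08 -0.15 -0.22 -0.12 -0.27]
```

Request:
drive_tool(moves=[{"claw":1,"dx":0,"dy":-0.2,"dz":0,"yaw":0},{"claw":1,"dx":0,"dy":-0.08,"dz":0,"yaw":0},{"claw":1,"dx":0,"dy":0,"dz":0,"yaw":0}])

```text
time_s: 12.38
ee_pos: [544.1, 65.0, 38.6]
ee_rot: [179.6, -1.5, 11.7]
force: [1.7, -3.1, 2.0]
gripper_width: 0.3
```

```bash
python3 jx.py
python3 - <<'E'
from h import *
f=grab_frame("wrist"); cv2.imwrite("pics/w11z.png",cv2.resize(f["color"][225:265,195:245],None,fx=14,fy=14,interpolation=cv2.INTER_CUBIC));keep(f,"w11.pkl")
E
```

```text
12.375 [544.13037731  64.98587984  38.64560389] [179.58020929  -1.54302792  11.69348677] [ 1.67320741 -3.1264817   2.02263701] jig 13.731509766678279 0.7976270092467435
```

View pics/w11z.png

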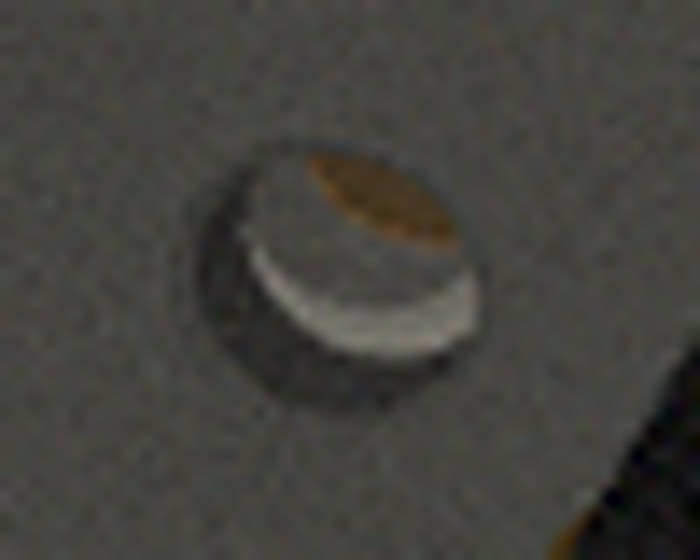

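Run:
```python
from h import *
from scipy.optimize import least_squares
np.set_printoptions(suppress=True,precision=2)
S=np.array([547.7,51.7,0]);u=np.array([-.203,.979,0]);n=np.array([-.979,-.203,0])
f=load("w11.pkl")
Z=lambda x,y:(195+x/14-.46,225+y/14-.46)
def fit(pts,z,r):
    q=[onz(f,Z(*p),z) for p in pts]; q=np.array([((a-S)@u,(a-S)@n) for a in q])
    s=least_squares(lambda c:np.hypot(q[:,0]-c[0],q[:,1]-c[1])-r,q.mean(0)+[0,-3]); print(s.x,s.fun,S+u*s.x[0]+n*s.x[1])
fit([(248,225),(265,255),(300,285),(350,303),(400,302),(445,290),(475,268)],22,6.75)
fit([(487,260),(480,310),(455,345),(395,385),(330,405),(260,380),(210,320),(200,260),(235,180),(300,145),(400,165)],30,7)
```

```text
[83.8   0.66] [-0.01  0.1   0.07 -0.06 -0.19  0.03  0.15] [530.04 133.61   0.  ]
[82.73  2.26] [ 0.46  0.12 -0.36 -0.65  0.1   0.22  0.08 -0.15 -0.22 -0.13 -0.27] [528.7  132.24   0.  ]
```

Request:
drive_tool(moves=[{"claw":1,"dx":0,"dy":-0.06,"dz":0,"yaw":0},{"claw":1,"dx":0,"dy":0,"dz":0,"yaw":0},{"claw":1,"dx":0,"dy":0.4,"dz":0,"yaw":0},{"claw":1,"dx":0,"dy":0.4,"dz":-0.5,"yaw":0},{"claw":1,"dx":0,"dy":0,"dz":-1,"yaw":0}])

```text
time_s: 13.05
ee_pos: [543.1, 50.5, 67.2]
ee_rot: [179.8, -1.0, 11.6]
force: [0.2, -0.3, -0.2]
gripper_width: 0.1
```

```bash
python3 jx.py
python3 - <<'E'
from h import *
f=grab_frame("wrist"); save(f,"w12.png"); keep(f,"w12.pkl")
E
python3 plan.py 491 -150 140 11.7 25 25
```

```text
13.05 [543.05347433  50.48165077  67.15409374] [179.80452674  -1.049046    11.61399979] [ 0.15541842 -0.30988314 -0.17818034] jig -0.24951918339262996 4.796273528122247
t 13.1 pos [545.   50.8  70.1] rot [179.76  -1.37  11.62] F [-0.4  0.7  2.3] w 0.7
0 {'dx': np.float64(-0.53), 'dy': np.float64(1.06), 'dz': np.float64(-0.4), 'yaw': np.float64(-0.01)}
1 {'dx': np.float64(-0.53), 'dy': np.float64(1.06), 'dz': np.float64(-0.4), 'yaw': np.float64(-0.0)}
2 {'dx': np.float64(-0.53), 'dy': np.float64(1.06), 'dz': np.float64(-0.4), 'yaw': np.float64(-0.0)}
3 {'dx': np.float64(-0.53), 'dy': np.float64(1.06), 'dz': np.float64(-0.4), 'yaw': np.float64(-0.0)}
4 {'dx': np.float64(-0.53), 'dy': np.float64(1.06), 'dz': np.float64(-0.4), 'yaw': np.float64(-0.0)}
5 {'dx': np.float64(-0.53), 'dy': np.float64(1.06), 'dz': np.float64(-0.4), 'yaw': np.float64(-0.0)}
6 {'dx': np.float64(-0.53), 'dy': np.float64(1.06), 'dz': np.float64(-0.4), 'yaw': np.float64(-0.0)}
7 {'dx': np.float64(-0.53), 'dy': np.float64(1.06), 'dz': np.float64(-0.4), 'yaw': np.float64(-0.0)}
8 {'dx': np.float64(-0.41), 'dy': np.float64(0.82), 'dz': np.float64(-0.31), 'yaw': np.float64(-0.0)}
```

View pics/w12.png

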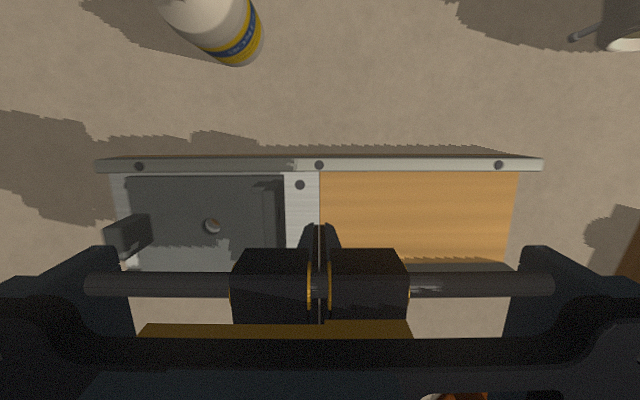

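Request:
drive_tool(moves=[{"claw":0,"dx":-0.5,"dy":1,"dz":-0.5,"yaw":0},{"claw":0,"dx":-0.5,"dy":1,"dz":-0.5,"yaw":0},{"claw":0,"dx":-0.5,"dy":1,"dz":-0.5,"yaw":0},{"claw":0,"dx":-0.5,"dy":1,"dz":-0.5,"yaw":0},{"claw":0,"dx":-0.5,"dy":1,"dz":-0.5,"yaw":0}])

```text
time_s: 13.72
ee_pos: [513.4, -59.2, 120.8]
ee_rot: [179.9, -1.4, 11.7]
force: [-1.6, 0.7, 0.2]
gripper_width: 44.8
```

Request:
drive_tool(moves=[{"claw":0,"dx":-0.5,"dy":1,"dz":-0.3,"yaw":0},{"claw":0,"dx":-0.5,"dy":1,"dz":-0.2,"yaw":0},{"claw":0,"dx":-0.5,"dy":1,"dz":0,"yaw":0},{"claw":0,"dx":-0.4,"dy":1,"dz":0,"yaw":0},{"claw":0,"dx":-0.3,"dy":0.6,"dz":0,"yaw":0}])

```text
time_s: 14.35
ee_pos: [486.8, -161.8, 131.1]
ee_rot: [-179.9, -1.5, 11.5]
force: [-0.2, 0.8, -1.3]
gripper_width: 45.6
```

```bash
python3 - <<'E'
from h import *
f=grab_frame("wrist"); save(f,"w13.png"); keep(f,"w13.pkl")
f=grab_frame("top"); crop(f,"t13.png",200,160,350,250,5);keep(f,"t13.pkl")
E
python3 plan.py 491 -265 140 11.7 25 25
```

```text
t 14.45 pos [ 486.8 -161.9  131. ] rot [-179.94   -1.45   11.49] F [-0.2  0.1  0.5] w 45.6
0 {'dx': np.float64(-0.2), 'dy': np.float64(1.23), 'dz': np.float64(-0.11), 'yaw': np.float64(-0.02)}
1 {'dx': np.float64(-0.2), 'dy': np.float64(1.23), 'dz': np.float64(-0.11), 'yaw': np.float64(-0.0)}
2 {'dx': np.float64(-0.2), 'dy': np.float64(1.23), 'dz': np.float64(-0.11), 'yaw': np.float64(-0.0)}
3 {'dx': np.float64(-0.2), 'dy': np.float64(1.23), 'dz': np.float64(-0.11), 'yaw': np.float64(-0.0)}
4 {'dx': np.float64(-0.03), 'dy': np.float64(0.18), 'dz': np.float64(-0.02), 'yaw': np.float64(-0.0)}
```

View pics/w13.png

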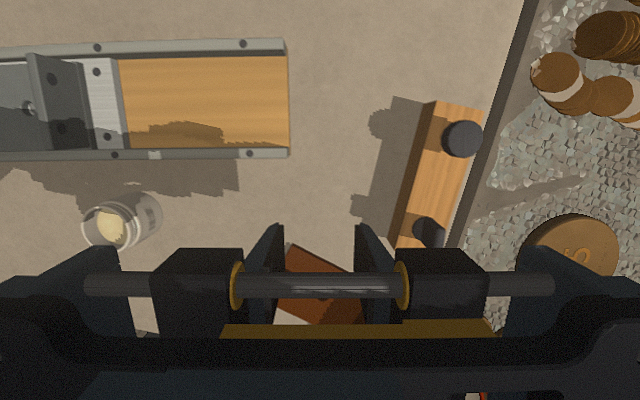

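View pics/t13.png

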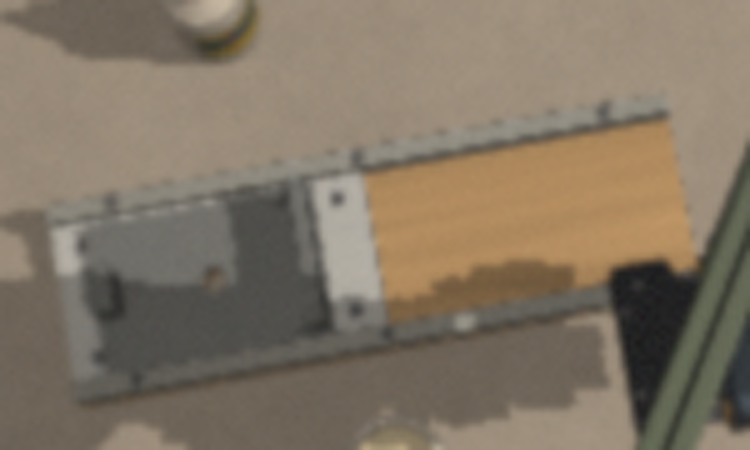

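Request:
drive_tool(moves=[{"claw":0,"dx":-0.9,"dy":1,"dz":0,"yaw":0},{"claw":0,"dx":-0.9,"dy":1,"dz":0,"yaw":0},{"claw":0,"dx":-0.9,"dy":1,"dz":0,"yaw":0},{"claw":0,"dx":-0.6,"dy":1,"dz":0,"yaw":0},{"claw":0,"dx":0,"dy":0.3,"dz":0,"yaw":0}])

```text
time_s: 15.08
ee_pos: [439.1, -257.9, 128.9]
ee_rot: [-179.7, -1.5, 11.6]
force: [-0.4, -0.3, -0.2]
gripper_width: 45.5
```

Run:
```python
from h import *
f=grab_frame("wrist"); save(f,"w14.png"); keep(f,"w14.pkl")
s=telemetry.state(); print(s["ee_pos"],s["ee_rot"])
```

```text
[ 439.66195652 -258.16995819  128.93298286] [-179.77078843   -1.54574236   11.66887768]
```

View pics/w14.png

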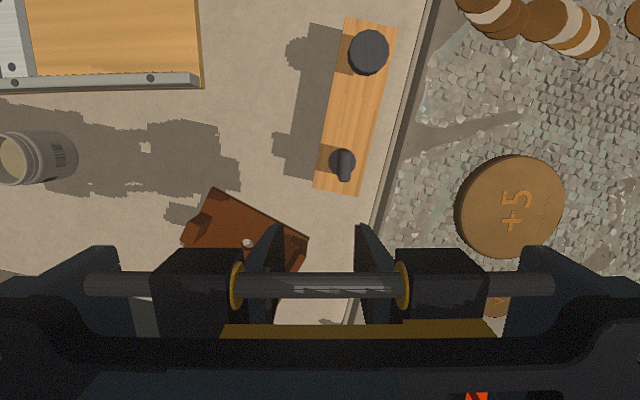

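Run:
```python
from h import *
f=load("w14.pkl"); crop(f,"w14c.png",310,130,380,200,10)
```

```text
(no output)
```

View pics/w14c.png

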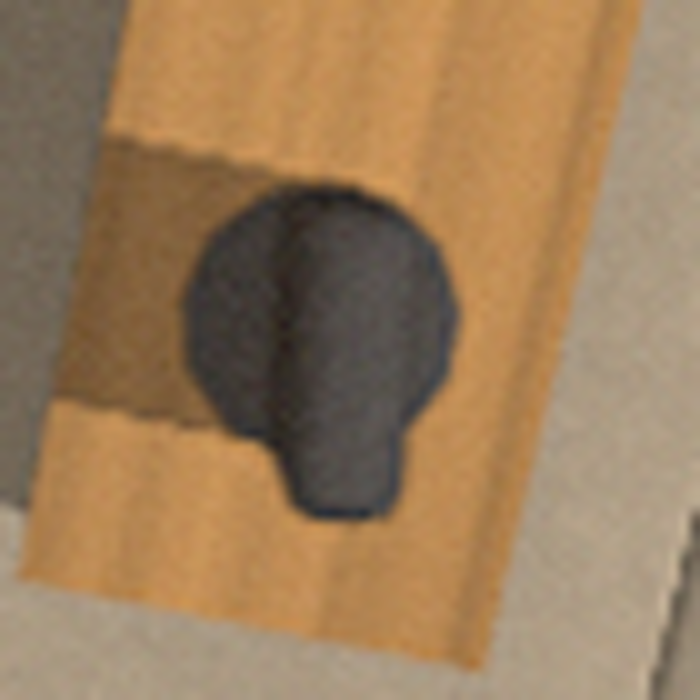

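```bash
python3 - <<'E'
from h import *
np.set_printoptions(suppress=True,precision=1)
f=load("w14.pkl"); C=lambda x,y:(310+x/10-.45,130+y/10-.45)
for n,p,z in [("collar",(320,318),40),("collL",(183,318),41),("collR",(458,318),41),("padN L",(292,510),75),("padN R",(398,505),75),("padFarL base",(285,195),75),("padTopNear",(345,520),75),("rackc1",(20,578),36),("rackc2",(480,668),36)]:
    print(n,onz(f,C(*p),z))
E
python3 - <<'E'
import sys; sys.path.insert(0,'.')
from h import *
f=load("w14.pkl"); p=[onz(f,(x,y),75) for x,y in [(338,168),(344.5,181.3)]]
print(p)
E
```

```text
collar [ 489.1 -268.5   40. ]
collL [ 486.7 -256.1   41. ]
collR [ 491.8 -280.9   41. ]
padN L [ 476.5 -266.5   75. ]
padN R [ 478.7 -274.8   75. ]
padFarL base [ 501.  -260.4   75. ]
padTopNear [ 476.6 -270.9   75. ]
rackc1 [ 458.8 -246.3   36. ]
rackc2 [ 459.2 -291.5   36. ]
[array([ 486.34514309, -263.64219823,   75.        ]), array([ 476.8717547 , -271.16403471,   75.        ])]
```

```bash
python3 plan.py 489 -268.5 100 11.9 25 20
```

```text
t 15.12 pos [ 439.7 -258.2  128.9] rot [-179.77   -1.55   11.67] F [-0.2 -0.2 -0.4] w 45.5
0 {'dx': np.float64(0.8), 'dy': np.float64(0.35), 'dz': np.float64(0.5), 'yaw': np.float64(-0.03)}
1 {'dx': np.float64(0.79), 'dy': np.float64(0.35), 'dz': np.float64(0.5), 'yaw': np.float64(-0.0)}
2 {'dx': np.float64(0.72), 'dy': np.float64(0.32), 'dz': np.float64(0.45), 'yaw': np.float64(-0.0)}
```

Request:
drive_tool(moves=[{"claw":0,"dx":0.8,"dy":0.35,"dz":0.4,"yaw":-0.03},{"claw":0,"dx":0.8,"dy":0.35,"dz":0.4,"yaw":0},{"claw":0,"dx":0.7,"dy":0.3,"dz":0.4,"yaw":0},{"claw":0,"dx":0,"dy":0,"dz":0,"yaw":0}])

```text
time_s: 15.62
ee_pos: [495.1, -266.2, 103.7]
ee_rot: [-179.7, -1.6, 12.1]
force: [0.2, 0.5, 0.1]
gripper_width: 45.2
```

```bash
python3 plan.py 489 -268.5 45 11.9 25 20;  python3 - <<'E'
from h import *
f=grab_frame("wrist"); save(f,"w15.png")
E
```

```text
t 15.62 pos [ 495.1 -266.2  103.7] rot [-179.71   -1.58   12.12] F [0.2 0.5 0.1] w 45.2
0 {'dx': np.float64(-0.11), 'dy': np.float64(0.02), 'dz': np.float64(0.99), 'yaw': np.float64(0.03)}
1 {'dx': np.float64(-0.11), 'dy': np.float64(0.02), 'dz': np.float64(0.99), 'yaw': np.float64(-0.0)}
2 {'dx': np.float64(-0.1), 'dy': np.float64(0.02), 'dz': np.float64(0.95), 'yaw': np.float64(-0.0)}
```

View pics/w15.png

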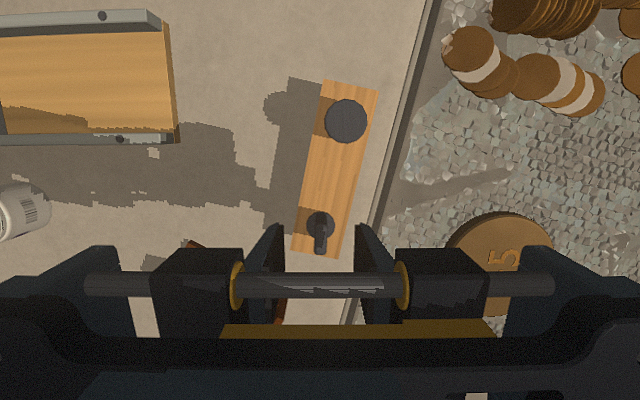

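Request:
drive_tool(moves=[{"claw":0,"dx":-0.1,"dy":0,"dz":0.9,"yaw":0},{"claw":0,"dx":-0.1,"dy":0,"dz":0.9,"yaw":0},{"claw":0,"dx":-0.1,"dy":0,"dz":0.5,"yaw":0},{"claw":0,"dx":0,"dy":0,"dz":0,"yaw":0}])

```text
time_s: 16.18
ee_pos: [489.2, -266.4, 57.4]
ee_rot: [-179.7, -1.6, 12.1]
force: [-0.8, 1.0, -0.3]
gripper_width: 45.5
```

```bash
python3 plan.py 489 -268.5 45 11.9 25 20;  python3 - <<'E'
from h import *
f=grab_frame("wrist"); crop(f,"w16.png",220,180,420,300,4)
f=grab_frame("scene"); crop(f,"s16.png",170,170,310,300,5)
E
```

```text
t 16.18 pos [ 489.2 -266.4   57.4] rot [-179.71   -1.57   12.12] F [-0.8  1.  -0.3] w 45.5
0 {'dx': np.float64(-0.03), 'dy': np.float64(0.1), 'dz': np.float64(0.62), 'yaw': np.float64(0.03)}
```

View pics/w16.png

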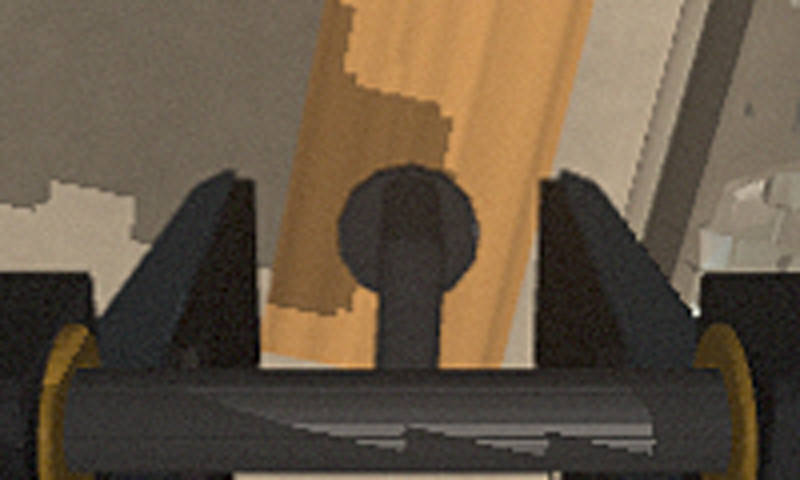

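View pics/s16.png

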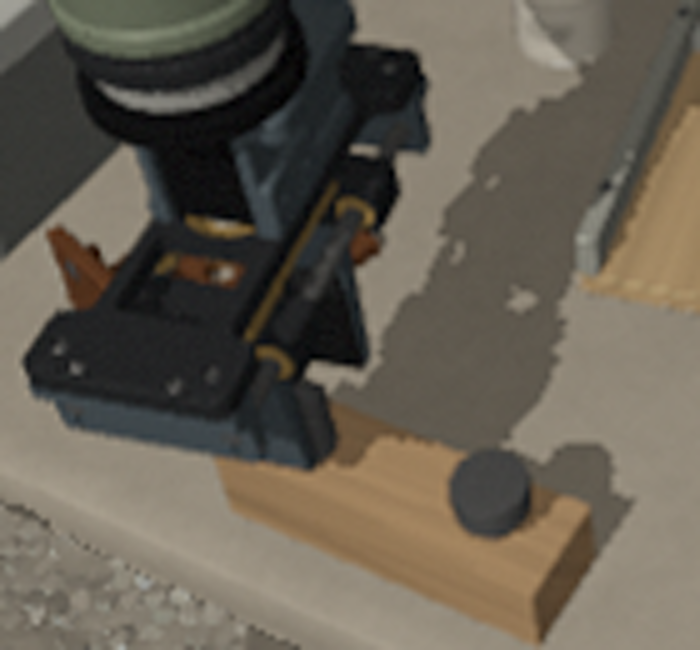

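Request:
drive_tool(moves=[{"claw":0,"dx":-0.02,"dy":0.1,"dz":0.6,"yaw":0},{"claw":1,"dx":0,"dy":0,"dz":0,"yaw":0},{"claw":1,"dx":0,"dy":0,"dz":0,"yaw":0},{"claw":1,"dx":0,"dy":0,"dz":0,"yaw":0}], grip_force=35)

```text
time_s: 16.77
ee_pos: [491.4, -269.4, 46.7]
ee_rot: [-179.9, -1.8, 12.1]
force: [-0.8, 0.1, -0.5]
gripper_width: 18.3
```

Request:
drive_tool(moves=[{"claw":1,"dx":0,"dy":0,"dz":0,"yaw":0},{"claw":1,"dx":0,"dy":0,"dz":0,"yaw":0},{"claw":1,"dx":0,"dy":0,"dz":0,"yaw":0}])

```text
time_s: 17.15
ee_pos: [491.4, -269.4, 47.0]
ee_rot: [-179.9, -1.8, 12.1]
force: [-0.7, 0.9, 0.2]
gripper_width: 9.9
```

Request:
drive_tool(moves=[{"claw":1,"dx":0,"dy":0,"dz":-0.5,"yaw":0},{"claw":1,"dx":0,"dy":0,"dz":-1,"yaw":0},{"claw":1,"dx":0,"dy":0,"dz":-1,"yaw":0},{"claw":1,"dx":0,"dy":0,"dz":-1,"yaw":0},{"claw":1,"dx":0,"dy":-0.5,"dz":-1,"yaw":0}])

```text
time_s: 17.77
ee_pos: [486.0, -260.3, 140.6]
ee_rot: [-179.9, -1.7, 12.1]
force: [0.1, 0.3, -1.7]
gripper_width: 9.9
```

```bash
python3 plan.py 530 95 140 11.9 30 25;  python3 - <<'E'
from h import *
f=grab_frame("wrist"); crop(f,"w17.png",220,180,420,300,4)
f=grab_frame("scene"); crop(f,"s17.png",170,170,310,300,5)
E
```

```text
t 17.77 pos [ 486.  -260.3  140.6] rot [-179.86   -1.73   12.1 ] F [ 0.1  0.3 -1.7] w 9.9
0 {'dx': np.float64(0.41), 'dy': np.float64(-1.18), 'dz': np.float64(0.0), 'yaw': np.float64(0.02)}
1 {'dx': np.float64(0.41), 'dy': np.float64(-1.18), 'dz': np.float64(0.0), 'yaw': np.float64(-0.0)}
2 {'dx': np.float64(0.41), 'dy': np.float64(-1.18), 'dz': np.float64(0.0), 'yaw': np.float64(-0.0)}
3 {'dx': np.float64(0.41), 'dy': np.float64(-1.18), 'dz': np.float64(0.0), 'yaw': np.float64(-0.0)}
4 {'dx': np.float64(0.41), 'dy': np.float64(-1.18), 'dz': np.float64(0.0), 'yaw': np.float64(-0.0)}
5 {'dx': np.float64(0.41), 'dy': np.float64(-1.18), 'dz': np.float64(0.0), 'yaw': np.float64(-0.0)}
6 {'dx': np.float64(0.41), 'dy': np.float64(-1.18), 'dz': np.float64(0.0), 'yaw': np.float64(-0.0)}
7 {'dx': np.float64(0.41), 'dy': np.float64(-1.18), 'dz': np.float64(0.0), 'yaw': np.float64(-0.0)}
8 {'dx': np.float64(0.41), 'dy': np.float64(-1.18), 'dz': np.float64(0.0), 'yaw': np.float64(-0.0)}
9 {'dx': np.float64(0.41), 'dy': np.float64(-1.18), 'dz': np.float64(0.0), 'yaw': np.float64(-0.0)}
10 {'dx': np.float64(0.41), 'dy': np.float64(-1.18), 'dz': np.float64(0.0), 'yaw': np.float64(-0.0)}
11 {'dx': np.float64(0.41), 'dy': np.float64(-1.18), 'dz': np.float64(0.0), 'yaw': np.float64(-0.0)}
12 {'dx': np.float64(0.41), 'dy': np.float64(-1.18), 'dz': np.float64(0.0), 'yaw': np.float64(-0.0)}
13 {'dx': np.float64(0.41), 'dy': np.float64(-1.18), 'dz': np.float64(0.0), 'yaw': np.float64(-0.0)}
14 {'dx': np.float64(0.13), 'dy': np.float64(-0.38), 'dz': np.float64(0.0), 'yaw': np.float64(-0.0)}
```

View pics/w17.png

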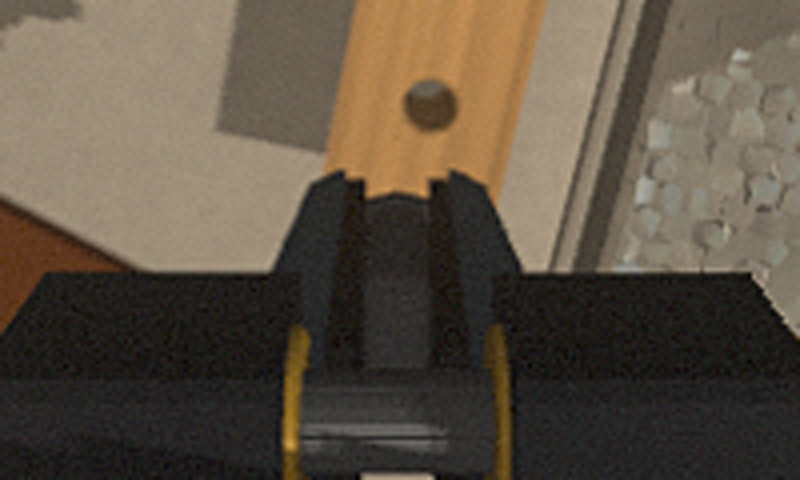

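View pics/s17.png

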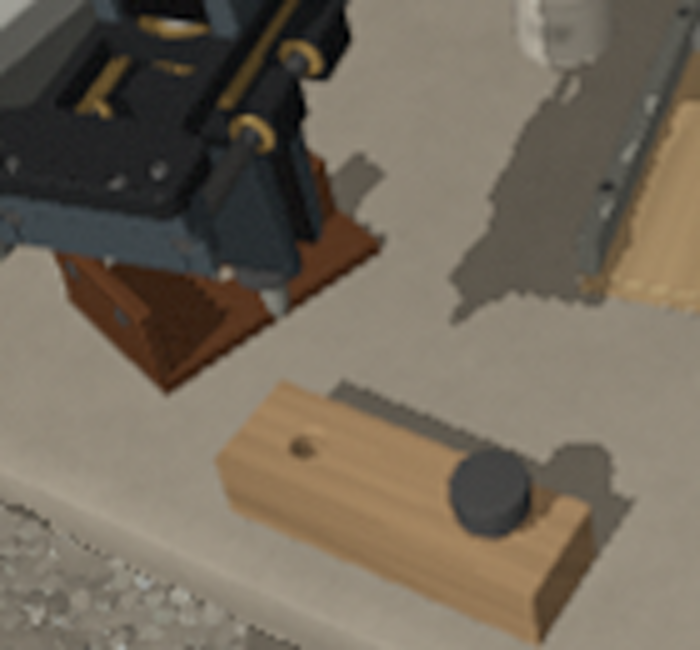

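Request:
drive_tool(moves=[{"claw":1,"dx":0.35,"dy":-1,"dz":0,"yaw":0},{"claw":1,"dx":0.35,"dy":-1,"dz":0,"yaw":0},{"claw":1,"dx":0.35,"dy":-1,"dz":0,"yaw":0},{"claw":1,"dx":0.35,"dy":-1,"dz":0,"yaw":0},{"claw":1,"dx":0.35,"dy":-1,"dz":0,"yaw":0}])

```text
time_s: 18.5
ee_pos: [498.6, -148.4, 139.8]
ee_rot: [-179.7, -1.6, 12.0]
force: [-0.2, -0.6, 0.0]
gripper_width: 9.5
```

Request:
drive_tool(moves=[{"claw":1,"dx":0.35,"dy":-1,"dz":0,"yaw":0},{"claw":1,"dx":0.35,"dy":-1,"dz":0,"yaw":0},{"claw":1,"dx":0.35,"dy":-1,"dz":0,"yaw":0},{"claw":1,"dx":0.35,"dy":-1,"dz":0,"yaw":0},{"claw":1,"dx":0.35,"dy":-1,"dz":0,"yaw":0}])

```text
time_s: 19.12
ee_pos: [508.4, -34.1, 136.7]
ee_rot: [-179.4, -1.1, 12.2]
force: [0.6, -1.0, -1.1]
gripper_width: 10.1
```

```bash
python3 plan.py 531.5 80 135 11.9 30 25;  python3 - <<'E'
from h import *
f=grab_frame("wrist"); save(f,"w18.png"); keep(f,"w18.pkl")
E
```

```text
t 19.12 pos [508.4 -34.1 136.7] rot [-179.4    -1.15   12.17] F [ 0.6 -1.  -1.1] w 10.1
0 {'dx': np.float64(0.5), 'dy': np.float64(-1.15), 'dz': np.float64(0.02), 'yaw': np.float64(0.03)}
1 {'dx': np.float64(0.5), 'dy': np.float64(-1.15), 'dz': np.float64(0.02), 'yaw': np.float64(-0.0)}
2 {'dx': np.float64(0.5), 'dy': np.float64(-1.15), 'dz': np.float64(0.02), 'yaw': np.float64(-0.0)}
3 {'dx': np.float64(0.5), 'dy': np.float64(-1.15), 'dz': np.float64(0.02), 'yaw': np.float64(-0.0)}
4 {'dx': np.float64(0.33), 'dy': np.float64(-0.76), 'dz': np.float64(0.01), 'yaw': np.float64(-0.0)}
```

View pics/w18.png

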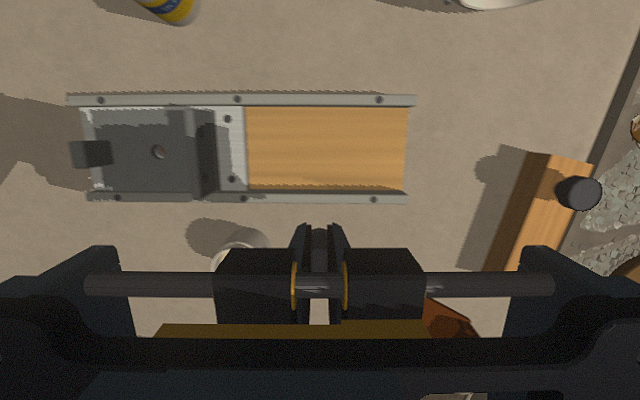

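```bash
python3 plan.py 484 122 130 11.7 30 25 | head -3;  python3 - <<'E'
from h import *
np.set_printoptions(suppress=True,precision=1)
f=load("w18.pkl"); crop(f,"w18c.png",60,85,260,215,4)
S=np.array([547.7,51.7,0]);u=np.array([-.203,.979,0]);n=np.array([-.979,-.203,0])
for px,z in [((158.5,152),30)]:
  p=onz(f,px,z);print(p,(p-S)@u,(p-S)@n)
E
```

```text
t 19.18 pos [508.4 -31.9 136.6] rot [-179.29   -1.16   12.22] F [-0.5  1.4 -0.6] w 10.0
0 {'dx': np.float64(0.07), 'dy': np.float64(-1.25), 'dz': np.float64(0.05), 'yaw': np.float64(0.06)}
1 {'dx': np.float64(0.06), 'dy': np.float64(-1.25), 'dz': np.float64(0.05), 'yaw': np.float64(-0.0)}
[527.3 133.9  30. ] 84.58889879301815 3.244865256726392
```

Request:
drive_tool(moves=[{"claw":1,"dx":0.05,"dy":-1,"dz":0,"yaw":0.05},{"claw":1,"dx":0.05,"dy":-1,"dz":0,"yaw":0},{"claw":1,"dx":0.05,"dy":-1,"dz":0,"yaw":0},{"claw":1,"dx":0.05,"dy":-1,"dz":0,"yaw":0},{"claw":1,"dx":0.05,"dy":-1,"dz":0,"yaw":0}])

```text
time_s: 19.8
ee_pos: [488.5, 72.4, 134.0]
ee_rot: [-179.2, -0.7, 11.9]
force: [0.6, -0.0, -0.5]
gripper_width: 9.7
```

Request:
drive_tool(moves=[{"claw":1,"dx":0,"dy":-1,"dz":0,"yaw":0},{"claw":1,"dx":0,"dy":-0.6,"dz":0,"yaw":0},{"claw":1,"dx":0,"dy":0,"dz":0,"yaw":0}])

```text
time_s: 20.18
ee_pos: [479.4, 106.4, 132.6]
ee_rot: [-179.2, -0.5, 12.0]
force: [0.1, -0.6, -1.0]
gripper_width: 10.2
```

```bash
python3 plan.py 484 122 130 11.7 30 25 | head -3;  python3 - <<'E'
from h import *
f=grab_frame("wrist"); save(f,"w19.png"); keep(f,"w19.pkl")
f=grab_frame("scene"); crop(f,"s19.png",255,70,375,220,4);keep(f,"s19.pkl")
E
```

```text
t 20.18 pos [479.4 106.4 132.6] rot [-179.15   -0.46   12.04] F [ 0.1 -0.6 -1. ] w 10.2
0 {'dx': np.float64(0.39), 'dy': np.float64(-0.72), 'dz': np.float64(0.13), 'yaw': np.float64(0.04)}
```

View pics/w19.png

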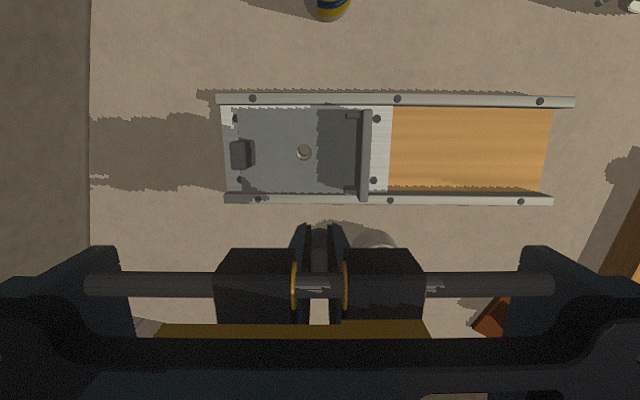

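View pics/s19.png

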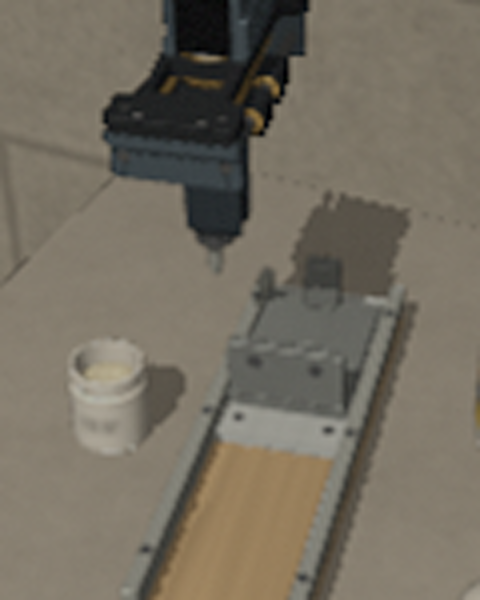

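Run:
```python
from h import *
f=load("w19.pkl"); cv2.imwrite("pics/w19z.png",cv2.resize(f["color"][135:170,285:325],None,fx=16,fy=16,interpolation=cv2.INTER_CUBIC))
g=load("s19.pkl"); cv2.imwrite("pics/s19z.png",cv2.resize(g["color"][115:150,290:330],None,fx=16,fy=16,interpolation=cv2.INTER_CUBIC))
```

```text
(no output)
```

View pics/w19z.png

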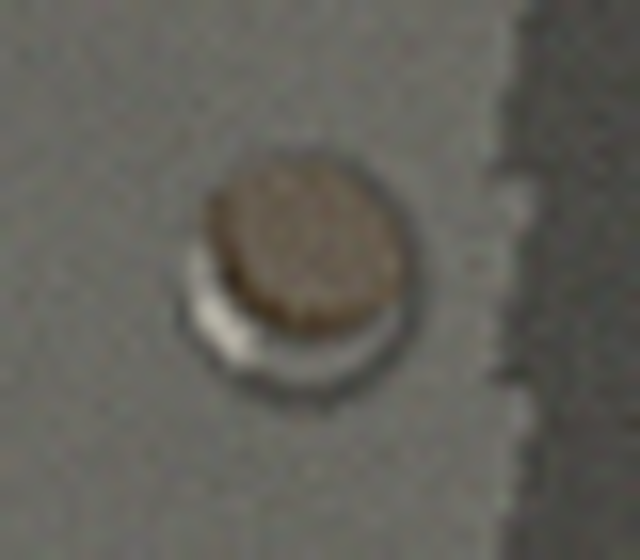

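View pics/s19z.png

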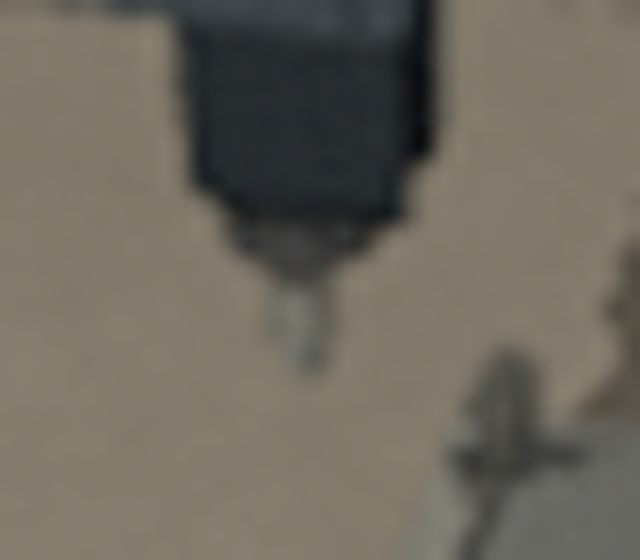

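Run:
```python
from h import *
np.set_printoptions(suppress=True,precision=2)
S=np.array([547.7,51.7,0]);u=np.array([-.203,.979,0]);n=np.array([-.979,-.203,0])
f=load("w19.pkl");g=load("s19.pkl")
Z=lambda x,y:(285+x/16-.47,135+y/16-.47)
for p,z in [((300,278),30),((183,278),30),((415,278),30)]:
  q=onz(f,Z(*p),z); print(q,(q-S)@u,(q-S)@n)
for c in [(83.8,.66)]:
  q=S+u*c[0]+n*c[1]; print("jig hole expected",q,"px crop",[(proj(f,q+[6.75*math.cos(a)*1,6.75*math.sin(a),22])[0]-[285,135]+.47)*16 for a in (0,1.57,3.14,4.71)])
t=np.array([479.4,106.4,132.6])
q=onz(g,(290+308/16-.47,115+372/16-.47),t[2]-38); print("tip",q,q-t)
q=onz(g,(290+300/16-.47,115+265/16-.47),t[2]-11); print("collar",q,q-t)
```

```text
[527.56 133.5   30.  ] 84.17558454339752 3.115257047011426
[526.09 140.38  30.  ] 91.20635528135682 3.1577909278763077
[529.   126.75  30.  ] 77.27237680800427 3.071260620243027
jig hole expected [530.04 133.61   0.  ] px crop [array([336.71, 116.82]), array([207.69, 202.87]), array([293.74, 334.21]), array([422.44, 249.67])]
tip [478.3  104.79  94.6 ] [ -1.1   -1.61 -38.  ]
collar [482.26  95.93 121.6 ] [  2.86 -10.47 -11.  ]
```

Run:
```python
from h import *
f=load("w19.pkl"); im=f["color"][210:280,280:360].astype(float)*2.2
cv2.imwrite("pics/w19k.png",cv2.resize(np.clip(im,0,255).astype(np.uint8),None,fx=9,fy=8.5,interpolation=cv2.INTER_CUBIC))
t=np.array([479.4,106.4,132.6]); print(proj(f,[t+[0,0,-19*0],t+[0,0,-11],t+[0,0,-38]]))
```

```text
[[318.73733355 246.96678322]
 [318.98919289 240.43198792]
 [319.50577572 227.02414558]]
```

View pics/w19k.png

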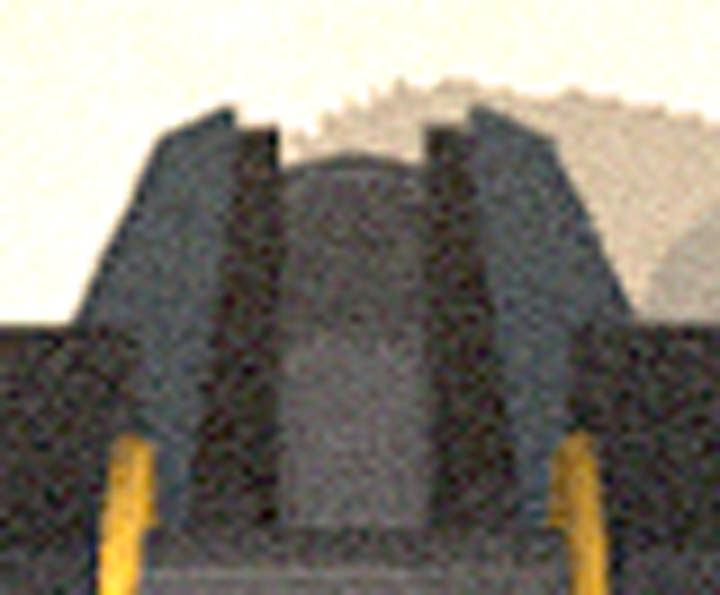

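Run:
```python
from h import *
np.set_printoptions(suppress=True,precision=2)
f=load("w19.pkl"); t=np.array([479.4,106.4,132.6]); a=math.radians(12.04)
tx=np.array([math.cos(a),math.sin(a),0]);ty=np.array([math.sin(a),-math.cos(a),0])
for n,px,dz in [("collar lower rim",(318.6,227.8),-11),("collar upper rim",(318.6,227.8),-6),("padfrontL",(280+260/9-.5,210+128/8.5-.45),0),("padfrontR",(280+445/9-.5,210+128/8.5-.45),0)]:
    q=onz(f,px,t[2]+dz)-t; print(n,q@tx,q@ty)
```

```text
collar lower rim 9.345798042599418 -0.267251454900058
collar upper rim 11.197605414866493 -0.1845260689928817
padfrontL 15.565464699929835 -6.655792811874844
padfrontR 15.637147484810939 6.564736123792931
```

```bash
python3 plan.py 532.2 133.8 112 11.7 30 20
```

```text
t 20.27 pos [479.8 105.7 132.8] rot [-179.16   -0.48   11.97] F [-0.7 -0.5 -0.7] w 9.8
0 {'dx': np.float64(0.91), 'dy': np.float64(-0.26), 'dz': np.float64(0.33), 'yaw': np.float64(0.03)}
1 {'dx': np.float64(0.91), 'dy': np.float64(-0.27), 'dz': np.float64(0.33), 'yaw': np.float64(-0.0)}
2 {'dx': np.float64(0.91), 'dy': np.float64(-0.27), 'dz': np.float64(0.33), 'yaw': np.float64(-0.0)}
3 {'dx': np.float64(0.14), 'dy': np.float64(-0.04), 'dz': np.float64(0.05), 'yaw': np.float64(-0.0)}
```

Request:
drive_tool(moves=[{"claw":1,"dx":0.9,"dy":-0.25,"dz":0.3,"yaw":0.03},{"claw":1,"dx":0.9,"dy":-0.25,"dz":0.3,"yaw":0},{"claw":1,"dx":0.8,"dy":-0.25,"dz":0.3,"yaw":0},{"claw":1,"dx":0,"dy":0,"dz":0.1,"yaw":0},{"claw":1,"dx":0,"dy":0,"dz":0,"yaw":0}])

```text
time_s: 20.9
ee_pos: [532.6, 131.9, 111.0]
ee_rot: [-179.2, -0.5, 11.6]
force: [-0.7, 0.4, 0.0]
gripper_width: 10.0
```

```bash
python3 plan.py 532.2 133.8 75 11.7 30 20
```

```text
t 20.9 pos [532.6 131.9 111. ] rot [-179.18   -0.46   11.58] F [-0.7  0.4  0. ] w 10.0
0 {'dx': np.float64(-0.0), 'dy': np.float64(-0.05), 'dz': np.float64(1.0), 'yaw': np.float64(-0.01)}
1 {'dx': np.float64(-0.0), 'dy': np.float64(-0.04), 'dz': np.float64(0.8), 'yaw': np.float64(-0.0)}
```

Request:
drive_tool(moves=[{"claw":1,"dx":0,"dy":-0.05,"dz":0.8,"yaw":0},{"claw":1,"dx":0,"dy":-0.05,"dz":0.7,"yaw":0},{"claw":1,"dx":0,"dy":0,"dz":0,"yaw":0}])

```text
time_s: 21.28
ee_pos: [530.9, 134.0, 78.7]
ee_rot: [-179.2, -0.4, 11.6]
force: [0.6, 0.4, -0.5]
gripper_width: 10.0
```

```bash
python3 plan.py 532.2 133.8 75 11.7 30 20
python3 - <<'E'
from h import *
f=grab_frame("wrist"); crop(f,"w20.png",220,160,420,290,4); keep(f,"w20.pkl")
f=grab_frame("scene"); crop(f,"s20.png",290,90,370,190,7);keep(f,"s20.pkl")
E
```

```text
t 21.27 pos [530.9 134.   78.7] rot [-179.19   -0.36   11.56] F [ 0.6  0.4 -0.5] w 10.0
0 {'dx': np.float64(0.06), 'dy': np.float64(0.02), 'dz': np.float64(0.19), 'yaw': np.float64(-0.02)}
```

View pics/w20.png

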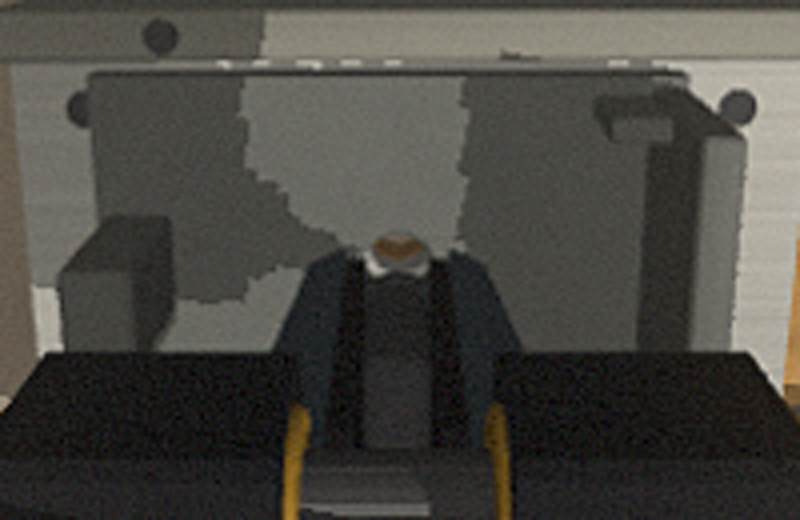

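View pics/s20.png

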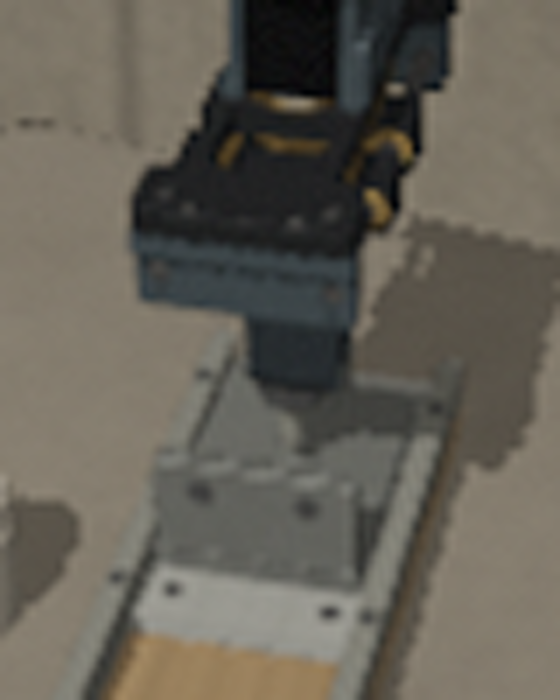

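Run:
```python
from h import *
np.set_printoptions(suppress=True,precision=2)
g=load("s20.pkl");f=load("w20.pkl")
cv2.imwrite("pics/s20z.png",cv2.resize(g["color"][135:165,315:355],None,fx=16,fy=16,interpolation=cv2.INTER_CUBIC))
print("holes in scene crop", [((proj(g,p)[0]-[315,135]+.47)*16) for p in ([530,133.6,22],[528,133.5,30],[529,133.6,40.7])])
t=np.array([530.9,134.0,78.7]); a=math.radians(11.57)
tx=np.array([math.cos(a),math.sin(a),0]);ty=np.array([math.sin(a),-math.cos(a),0])
q=onz(f,(220+398/4-.4,160+272/4-.4),t[2]-11)-t; print("collar rim",q@tx,q@ty)
C=lambda x,y:(220+x/4-.4,160+y/4-.4)
# bracket hole far edge
q=onz(f,C(398,232),30); print("bracket hole +x edge",q, q-7*tx)
```

```text
holes in scene crop [array([266.89, 393.03]), array([256.58, 352.8 ]), array([263.06, 303.31])]
collar rim 9.39251299752218 0.1037533835169089
bracket hole +x edge [534.84 135.24  30.  ] [527.98 133.84  30.  ]
```

View pics/s20z.png

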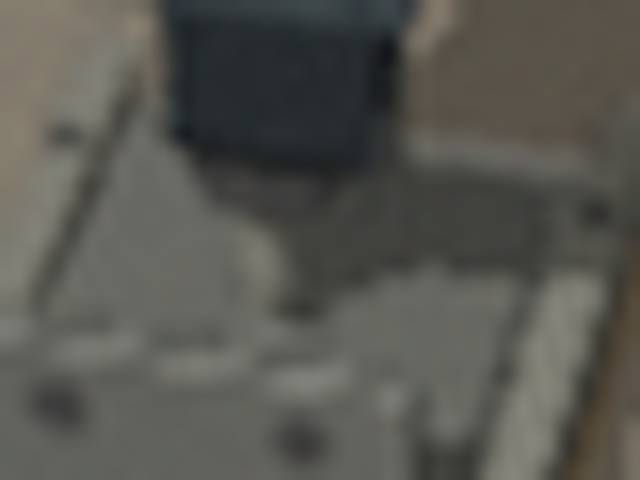

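Run:
```python
from h import *
g=load("s19.pkl")
a=load("s20.pkl")["color"][130:170,310:360];b=g["color"][130:170,310:360]
cv2.imwrite("pics/s19y.png",cv2.resize(np.hstack([b,a]),None,fx=8,fy=8,interpolation=cv2.INTER_CUBIC))
```

```text
(no output)
```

View pics/s19y.png

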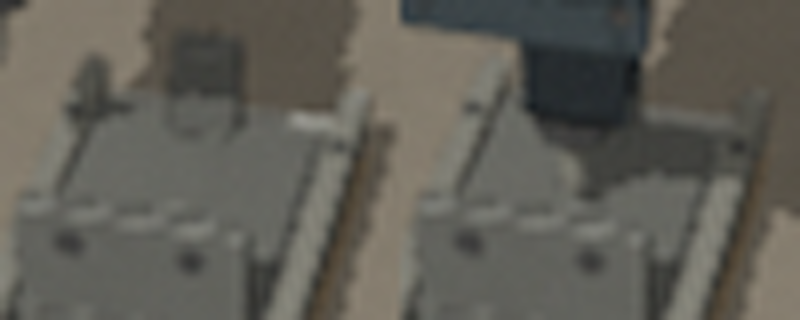

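Request:
drive_tool(moves=[{"claw":1,"dx":0.07,"dy":0,"dz":0.3,"yaw":0},{"claw":1,"dx":0,"dy":0,"dz":0.3,"yaw":0},{"claw":1,"dx":0,"dy":0,"dz":0.3,"yaw":0}])

```text
time_s: 21.75
ee_pos: [534.2, 134.8, 62.2]
ee_rot: [-179.2, -0.6, 11.6]
force: [-2.8, -0.5, 1.7]
gripper_width: 9.9
```

Request:
drive_tool(moves=[{"claw":1,"dx":-0.08,"dy":0.03,"dz":0.1,"yaw":0},{"claw":1,"dx":0,"dy":0,"dz":0.25,"yaw":0},{"claw":1,"dx":0,"dy":0,"dz":0.2,"yaw":0}])

```text
time_s: 22.12
ee_pos: [532.7, 134.0, 50.1]
ee_rot: [-179.2, -0.6, 11.6]
force: [-0.6, -0.1, -0.5]
gripper_width: 10.1
```

```bash
python3 jx.py
python3 - <<'E'
from h import *
f=grab_frame("wrist"); crop(f,"w21.png",220,160,420,290,4); keep(f,"w21.pkl")
E
```

```text
22.125 [532.67113471 134.0001698   50.14837033] [-179.18578641   -0.62549483   11.55231598] [-0.63533973 -0.11518487 -0.50879128] jig 83.62272588257254 -1.9936753538170235
```

View pics/w21.png

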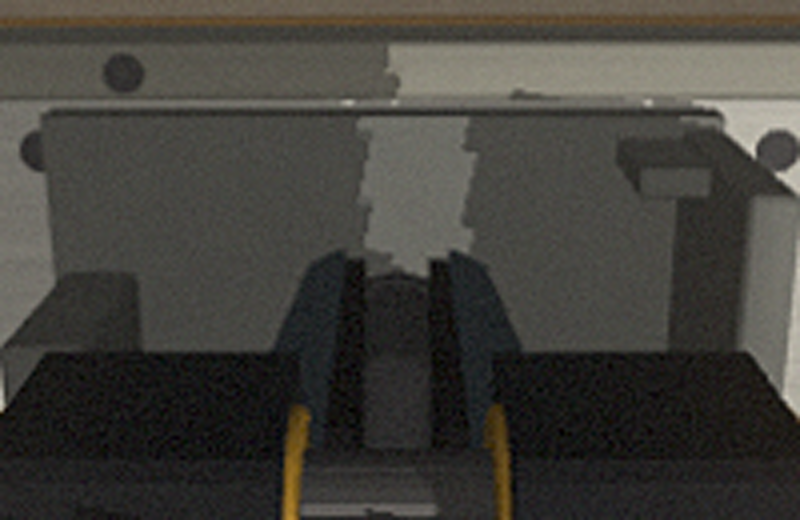

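Request:
drive_tool(moves=[{"claw":1,"dx":0,"dy":0,"dz":0.2,"yaw":0},{"claw":1,"dx":0,"dy":0,"dz":0.15,"yaw":0},{"claw":1,"dx":0,"dy":0,"dz":0.08,"yaw":0}])

```text
time_s: 22.55
ee_pos: [532.5, 134.1, 40.9]
ee_rot: [-179.2, -0.6, 11.6]
force: [-3.9, -0.7, 11.6]
gripper_width: 9.9
```

Request:
drive_tool(moves=[{"claw":0.4,"dx":0,"dy":0,"dz":0,"yaw":0},{"claw":0.4,"dx":0,"dy":0,"dz":0,"yaw":0},{"claw":0.4,"dx":0,"dy":0,"dz":-0.1,"yaw":0}])

```text
time_s: 22.92
ee_pos: [532.9, 134.2, 43.2]
ee_rot: [-179.2, -0.6, 11.6]
force: [-0.2, 0.4, -0.9]
gripper_width: 27.3
```

```bash
python3 jx.py
python3 - <<'E'
from h import *
f=grab_frame("wrist"); crop(f,"w22.png",220,160,420,290,4); keep(f,"w22.pkl")
E
```

```text
22.925 [532.91374617 134.20132428  43.19014755] [-179.18390547   -0.63483848   11.5540826 ] [-0.19830757  0.38167197 -0.8732509 ] jig 83.77040599529492 -2.2720263323396397
```

View pics/w22.png

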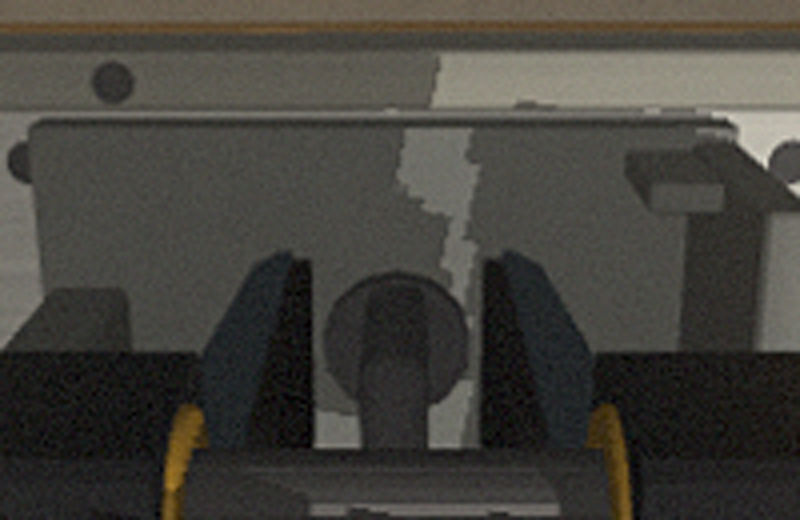

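Request:
drive_tool(moves=[{"claw":0.4,"dx":0,"dy":0,"dz":-0.7,"yaw":0},{"claw":0.4,"dx":0,"dy":0,"dz":-1,"yaw":0},{"claw":0.4,"dx":0,"dy":0,"dz":-1,"yaw":0},{"claw":0.4,"dx":0,"dy":0,"dz":-1,"yaw":0},{"claw":0.4,"dx":-1,"dy":0,"dz":-1,"yaw":0}])

```text
time_s: 23.6
ee_pos: [513.5, 128.8, 142.8]
ee_rot: [-179.2, -0.8, 11.5]
force: [0.3, 0.1, 0.6]
gripper_width: 27.2
```

Request:
drive_tool(moves=[{"claw":0.4,"dx":-1,"dy":0,"dz":0,"yaw":0},{"claw":0.4,"dx":-1,"dy":0,"dz":0,"yaw":0},{"claw":0.4,"dx":-1,"dy":0,"dz":0,"yaw":0},{"claw":0.4,"dx":-1,"dy":0,"dz":0,"yaw":0},{"claw":0.4,"dx":0,"dy":0,"dz":0,"yaw":0}])

```text
time_s: 24.22
ee_pos: [434.5, 112.6, 148.6]
ee_rot: [-179.2, -1.4, 11.5]
force: [0.1, -0.6, 0.4]
gripper_width: 27.7
```

```bash
python3 jx.py
python3 - <<'E'
from h import *
f=grab_frame("wrist"); save(f,"w23.png"); keep(f,"w23.pkl")
f=grab_frame("scene"); save(f,"s23.png"); crop(f,"s23c.png",270,110,380,230,5)
f=grab_frame("top"); save(f,"t23.png")
E
```

```text
24.225 [434.48434949 112.57946916 148.61640765] [-179.1764647    -1.44626533   11.54726032] [ 0.10434472 -0.6212686   0.42148385] jig 82.58377736389183 98.4795896113691
```

View pics/w23.png

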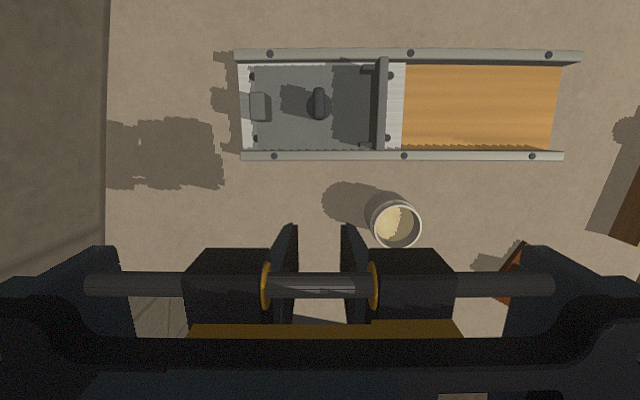

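View pics/s23c.png

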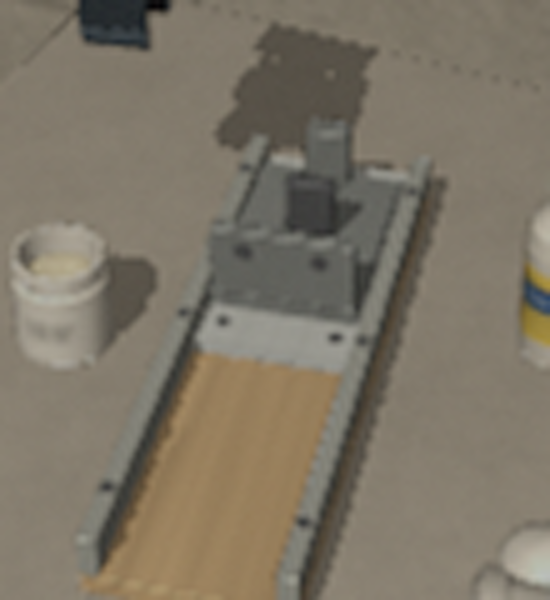

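View pics/s23.png

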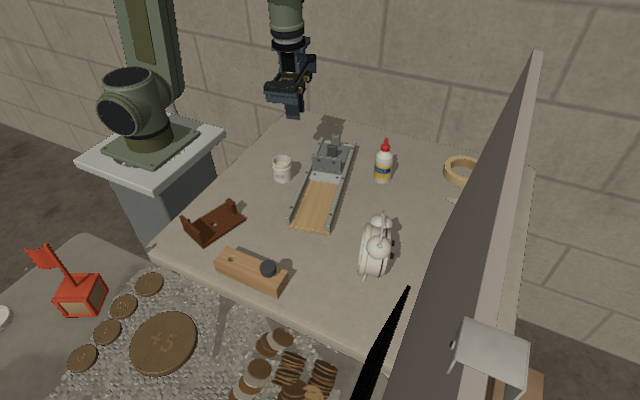

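Run:
```python
from h import *
f=load("w23.pkl"); crop(f,"w24.png",235,45,415,165,4.4)
p=onz(f,(319,90),69); print(p, onz(f,(319,118),69))
print("final",telemetry.state()["time_s"])
```

```text
[539.48978224 135.05806419  69.        ] [517.30662448 130.52218812  69.        ]
final 24.375
```

View pics/w24.png

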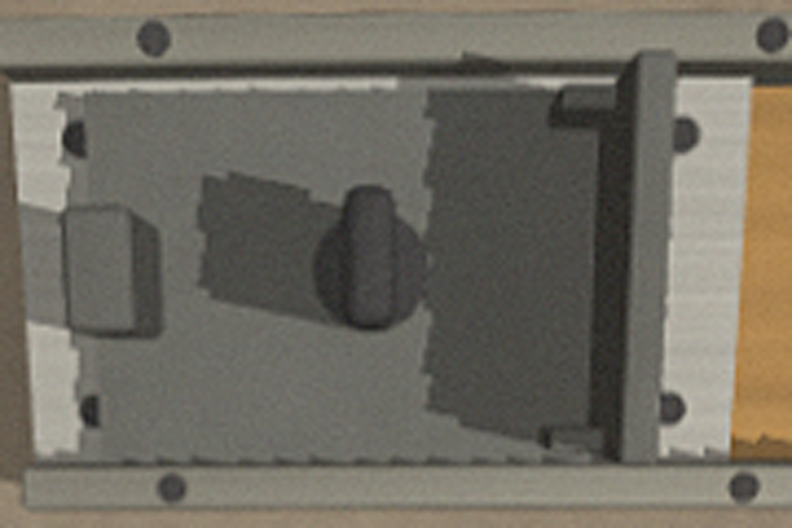

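The close view shows the paddle upright with its collar flat on the foot at crop (370,265). The bracket lies level between the rails, and its centre agrees with the hole.

```bash
python3 -c "
from workcell import job
print(job.job_done())"
```

```text
the job is handed in; nothing more can be done
None
```

The stop bracket is fastened to the jig and the job is handed in, at about 24 s of the 72 s allowed.

- **Bracket:** I pinched the grey bracket by its tab and tipped its front edge up onto the step. The front came to rest about 14–18 mm past the step edge, and I let go. I then pushed the bracket by its upright plate, with the fingers closed, until its hole lay over the jig's hole.
- **Screw:** I took the paddle-head thumbscrew from the rack and lowered it through both holes. It met a firm upward push of about 12 N at the height expected for a seated collar. I then released it and moved the arm clear.

**Last checks:** the final pictures show the bracket level on the plate and the paddle upright with its collar on the foot. The knob screw was still in the rack, and the bottle, jar and clock were standing. Force readings after the moves stayed below about 15 N.

**What disagreed:**
- The two holes were about 1.5–2.5 mm apart sideways before the screw went in. That is within the clearance, and the screw passed through with almost no force.
- The pictures put the screw's tip in the grip up to about 3 mm apart. I used a middle value.
- I judged the collar's seating from the contact force and the close view, not from a separate height measurement.

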